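Pin the sample carriage in line and change the apples

TASK

First drive the tapered steel drift down through the blue lug's hole and the bracket's hole below it until its collar sits fully home on the lug, so that the white sample carriage is pulled into line, and leave it there. Then take the green apple of the last test out of its well and set it down in the steel pot, and lower every red apple to the bottom of a well of its own, all of them gently, without dropping or pressing them. Only then push the green start button fully down and let go; leave the pot and the other things on the bench where they are.

Things in the scene. Friction and masses are not known exactly. Their poses are not given: they have to be found in the camera images.
- bracket_hole (a point): Fixed steel bracket of the loading station: centre of its vertical through hole (17.5 mm wide) at the plate's top face, 66 mm above the bench; plate 80 x 50 x 10 mm, free space below it down to the bench. The station is fixed, elsewhere at each start. z up, y the way the carriage slides; the carriage is on the +y side, its nearest wall 40 mm from the hole's axis.
- carriage (a joint): Sideways offset (m) of the white carriage along the station's y; 0 = in line, so that the two holes are concentric; range -0.012 to 0.012. It starts 4 to 7 mm off, on the negative side, and slides against about 4 N of friction.
- lug_hole (a point): Blue lug on the carriage: centre of its vertical through hole (17.5 mm wide) at the lug's top face, 77 mm above the bench. The lug is a 46 x 66 mm plate, 10 mm thick, lying 1 mm above the bracket, and moves with the carriage. Same axes as the station.
- carriage_mid (a point): White open carriage (242 mm along x, 170 mm along y, rim 90 mm above the bench, walls and dividers 6 mm) with four deep wells; this point is at its middle at the level of the well floors, 26 mm above the bench. Same axes as the station.
- well0 (a point): Centre of the floor of well 0 of the carriage: -59 mm in x, -41 mm in y from the carriage's middle. Each well measures 112 mm along x, 76 mm along y inside and is 64 mm deep; all but one start empty. Same axes as the station.
- well1 (a point): Centre of the floor of well 1 of the carriage: -59 mm in x, +41 mm in y from the carriage's middle. Each well measures 112 mm along x, 76 mm along y inside and is 64 mm deep; all but one start empty. Same axes as the station.
- well2 (a point): Centre of the floor of well 2 of the carriage: +59 mm in x, -41 mm in y from the carriage's middle. Each well measures 112 mm along x, 76 mm along y inside and is 64 mm deep; all but one start empty. Same axes as the station.
- well3 (a point): Centre of the floor of well 3 of the carriage: +59 mm in x, +41 mm in y from the carriage's middle. Each well measures 112 mm along x, 76 mm along y inside and is 64 mm deep; all but one start empty. Same axes as the station.
- drift_grip (a point): Drift, 132 mm long, 180 g, upright, tip down: middle of its orange round handle (22 mm thick, 56 long), 104 mm above the tip, 111 mm above the bench when home; z up along it. From the tip: taper 5 to 16 mm wide over 42 mm, 16 mm shank up to 70 mm, collar 28 mm wide and 6 thick, handle. Starts hanging loosely by its collar in a stand 80 mm high (70 mm square top, 21 mm hole).
- drift_collar (a point): Underside of the drift's collar, on its axis, 34 mm below the handle's middle; seated it is at the lug's top face, 77 mm above the bench.
- apple0_mid (a point): Red apple, 60 mm wide, 56 mm tall, 100 to 140 g, flat under its base (46 mm) so that it stands on the bench; this point is its middle, half-way up (28 mm above its underside), z towards the stem (a 10 mm stem stands on top, look only). Two to four red apples are there; an absent one reads None all the time.
- apple1_mid (a point): Red apple, 60 mm wide, 56 mm tall, 100 to 140 g, flat under its base (46 mm) so that it stands on the bench; this point is its middle, half-way up (28 mm above its underside), z towards the stem (a 10 mm stem stands on top, look only). Two to four red apples are there; an absent one reads None all the time.
- apple2_mid (a point): Red apple, 60 mm wide, 56 mm tall, 100 to 140 g, flat under its base (46 mm) so that it stands on the bench; this point is its middle, half-way up (28 mm above its underside), z towards the stem (a 10 mm stem stands on top, look only). Two to four red apples are there; an absent one reads None all the time.
- apple3_mid (a point): Red apple, 60 mm wide, 56 mm tall, 100 to 140 g, flat under its base (46 mm) so that it stands on the bench; this point is its middle, half-way up (28 mm above its underside), z towards the stem (a 10 mm stem stands on top, look only). Two to four red apples are there; an absent one reads None all the time.
- stand_top (a point): Fixed aluminium stand of the drift, 70 mm square, 80 mm high: centre of its top. It stays behind empty.
- start (a joint): Travel (m) of the green start button: 0 = up, 0.006 = fully down, about 5 N; springs back.
- start_top (a point): Centre of the top of the green start button (40 mm wide) on its small black housing; pressed straight down.
- green_apple_mid (a point): Green apple of the same size and weight, starting in one of the wells: its middle, half-way up (28 mm above its underside), z towards the stem.
- pot_in (a point): Empty open steel pot with two side handles, loose, 160 mm wide (handles reach farther), 85 mm high, wall 4 mm: centre of its inner floor, 5 mm above the bench.
- jar_at (a point): Amber jar, 66 mm wide, 100 mm high: centre of its underside.
- squeeze_at (a point): White bottle with red cap, 60 mm wide, 160 mm high: centre of its underside.
- tin_at (a point): Tin with a yellow label, 60 mm wide, 80 mm high: centre of its underside.
- spatula_at (a point): Black-handled spatula lying on the bench: point on it at bench level.
Mind the look-alikes: they are no part of the job. Of the things that look like the part that bears start, take the one that is nearest to the robot's base at the start.

How it is judged (in metres and radians):
On the way, in this order (a step that is already met when the one before it is completed fails the run):
1. the drift is home through both holes and the carriage in line (horizontal distance between drift_collar and bracket_hole below 0.003 m and height (world z) of drift_collar between 0.07 and 0.0805 m and angle between drift_collar's own z axis and vertical below 0.1 rad and value of joint carriage between -0.0025 and 0.0025 m), for 0.2 s.
2. every red apple stands at the bottom of a well and the green one in the pot, let go (x of apple0_mid in the frame of carriage_mid between -0.115 and 0.115 m and y of apple0_mid in the frame of carriage_mid between -0.08 and 0.08 m and z of apple0_mid in the frame of carriage_mid between 0.018 and 0.04 m and x of apple1_mid in the frame of carriage_mid between -0.115 and 0.115 m and y of apple1_mid in the frame of carriage_mid between -0.08 and 0.08 m and z of apple1_mid in the frame of carriage_mid between 0.018 and 0.04 m and x of apple2_mid in the frame of carriage_mid between -0.115 and 0.115 m and y of apple2_mid in the frame of carriage_mid between -0.08 and 0.08 m and z of apple2_mid in the frame of carriage_mid between 0.018 and 0.04 m and x of apple3_mid in the frame of carriage_mid between -0.115 and 0.115 m and y of apple3_mid in the frame of carriage_mid between -0.08 and 0.08 m and z of apple3_mid in the frame of carriage_mid between 0.018 and 0.04 m and horizontal distance between green_apple_mid and pot_in below 0.055 m and z of green_apple_mid in the frame of pot_in between 0.015 and 0.045 m and contact force between the fingers and apple0 below 0.1 N and contact force between the fingers and apple1 below 0.1 N and contact force between the fingers and apple2 below 0.1 N and contact force between the fingers and apple3 below 0.1 N and contact force between the fingers and green_apple below 0.1 N), for 0.2 s.
3. the start button is fully down (value of joint start above 0.0048 m), for 0.05 s.
At the end, for the whole second after the job is handed in: Drift upright through both holes, collar within 3.5 mm of the lug and 3 mm of the bracket hole's axis; carriage within 2.5 mm of in line; every red apple at rest on the floor of a well (middle 18 to 40 mm above it), one to a well; green apple in the pot; start button up again (all of step 1 and x of apple0_mid in the frame of carriage_mid between -0.115 and 0.115 m and y of apple0_mid in the frame of carriage_mid between -0.08 and 0.08 m and z of apple0_mid in the frame of carriage_mid between 0.018 and 0.04 m and x of apple1_mid in the frame of carriage_mid between -0.115 and 0.115 m and y of apple1_mid in the frame of carriage_mid between -0.08 and 0.08 m and z of apple1_mid in the frame of carriage_mid between 0.018 and 0.04 m and x of apple2_mid in the frame of carriage_mid between -0.115 and 0.115 m and y of apple2_mid in the frame of carriage_mid between -0.08 and 0.08 m and z of apple2_mid in the frame of carriage_mid between 0.018 and 0.04 m and x of apple3_mid in the frame of carriage_mid between -0.115 and 0.115 m and y of apple3_mid in the frame of carriage_mid between -0.08 and 0.08 m and z of apple3_mid in the frame of carriage_mid between 0.018 and 0.04 m and horizontal distance between green_apple_mid and pot_in below 0.055 m and z of green_apple_mid in the frame of pot_in between 0.015 and 0.045 m and linear speed of each of apple0, apple1, apple2, apple3, green_apple below 0.02 m/s and value of joint start below 0.002 m); the robot touches nothing.
It fails at once if a red apple is dropped into a well (falls free by more than about 35 mm) ((x of apple0_mid in the frame of carriage_mid between -0.115 and 0.115 m and y of apple0_mid in the frame of carriage_mid between -0.08 and 0.08 m and z of apple0_mid in the frame of carriage_mid between 0.031 and 0.1 m and linear speed of apple0 above 0.85 m/s and contact force between the fingers and apple0 below 0.1 N) or (x of apple1_mid in the frame of carriage_mid between -0.115 and 0.115 m and y of apple1_mid in the frame of carriage_mid between -0.08 and 0.08 m and z of apple1_mid in the frame of carriage_mid between 0.031 and 0.1 m and linear speed of apple1 above 0.85 m/s and contact force between the fingers and apple1 below 0.1 N) or (x of apple2_mid in the frame of carriage_mid between -0.115 and 0.115 m and y of apple2_mid in the frame of carriage_mid between -0.08 and 0.08 m and z of apple2_mid in the frame of carriage_mid between 0.031 and 0.1 m and linear speed of apple2 above 0.85 m/s and contact force between the fingers and apple2 below 0.1 N) or (x of apple3_mid in the frame of carriage_mid between -0.115 and 0.115 m and y of apple3_mid in the frame of carriage_mid between -0.08 and 0.08 m and z of apple3_mid in the frame of carriage_mid between 0.031 and 0.1 m and linear speed of apple3 above 0.85 m/s and contact force between the fingers and apple3 below 0.1 N)).
It fails at once if the green apple is dropped into the pot (falls free by more than about 35 mm) (horizontal distance between green_apple_mid and pot_in below 0.07 m and z of green_apple_mid in the frame of pot_in between 0.031 and 0.1 m and linear speed of green_apple above 0.85 m/s and contact force between the fingers and green_apple below 0.1 N).
It fails at once if an apple is pressed on the carriage or pot with over 40 N (contact force between any of apple0, apple1, apple2, apple3 and carriage above 40 N or contact force between green_apple and pot above 40 N).
It fails at once if a bystander is moved more than 4 cm (distance of any of pot_in, jar_at, squeeze_at, tin_at, spatula_at from where it was at the start of the episode above 0.04 m).
Of apple0, apple1, apple2, apple3 only 2 to 4 are there at a start; the rules pass over those that are not, and their reading is None.
At some moment in a run one of apple0, apple1, apple2, apple3 may be knocked a few centimetres aside while the robot is not near it.
It also fails if it takes over 210 s, if anything falls off the work surface, if the arm or the gripper's body presses on something with over 40 N, if the wrist force passes 120 N, or if a joint passes its speed limit or range.

ROBOT

A 7-joint arm with a two-finger parallel gripper is mounted at the origin on the work surface. World frame = base frame: x ahead of the robot, y to its left, z up, the work surface at z = 0. Lengths are in mm, angles in rad, forces in N, time in s.
With the tool pointing down it reaches from about 400 to 875 mm from the base axis. Payload 4.4 kg.
Tool frame: the origin (TCP) lies on the mounting face of the last link; the fingertips stand 173 mm ahead of it and the grasp point (between the pads) lies 155 mm ahead of it; z points along the fingers, y is the line along which they close (so a half turn about z gives the same grasp; the last joint's range is limited). The gripper opens to 85 mm and grips with 20 to 120 N. Pads are 22 mm wide; open, the fingers measure 114 mm over their backs; the gripper's body (76 mm by 85 mm) begins 54 mm behind the grasp point. The pads swing forward as they close: fully open they stand 13 mm farther back than shut.
Start: joints at [1.069, 0.628, 0.038, 1.517, -0.027, 0.996, -0.02], TCP at [274.41, -589.249, 404.713] pointing down, gripper open.
Joint ranges: [-3.06, 3.06], [-0.37, 2.12], [-1.25, 1.32], [0.18, 2.47], [-1.1, 4.24], [0.23, 1.98], [-2.94, 2.94]. Speed limits (rad/s): [2.57, 2.57, 3.14, 3.14, 3.14, 3.14, 3.14].

INTERFACE

Orientations are given as [roll, pitch, yaw] about the fixed x, y, z axes, in that order (R = Rz(yaw) Ry(pitch) Rx(roll)).
In Python, from cell import * gives the robot as it stands. The module is installed in compiled form; this text tells all that it offers.
- The arm moves only by the tool jog_arm, never from a script. Its argument "steps" is a list of rows, each a list of 7 numbers: the opening, from -1 (shut) to 1 (fully open), so that 0 is half open, then the shift along the tool's x, y, z as a fraction of full scale, then the turn, a rotation vector about the tool's x, y, z as a fraction of full scale. A call has 1 to 10 rows; each row shifts and turns the commanded pose from where the row before left it, along the tool's axes as they then stand; what a row does not reach is not made up. Full scale, the value 1, is 500 mm for a shift and 2 rad for a turn. A row lasts 1/8 s, in which the tool goes at most 62.5 mm and 10.7 degrees, less where a joint would pass 70% of its speed; a pose out of reach is approached as far as the arm can. A call with a number of a shift or a turn outside -1 to 1 is refused whole. A call with a gripper value outside its range is refused whole. The fingers move at their own pace and stop on an object; the grip force is fixed at half the most. Time passes only in rows, so rows that do not move let the fingers close. It gives the time, the measured TCP pose, the force, the opening and the grip force at its end, in the units of the state.
- read_state(): the state, without advancing time (a new reading comes with each control period).
- get_image(name): name is "scene" or "top" or "wrist"; returns a dict with "pixels" (384x512x3 uint8, red, green, blue), "depth" (384x512 float32, mm along the optical axis (not along the pixel's ray), 0 where there is no reading), "vertical_fov" (degrees; the focal length in pixels is half the picture's height over the tangent of half this angle, whatever the lens; pixels are square), "cx", "cy" (the principal point, pixels), "R" (3x3) and "t" (3): a world point X has camera coordinates R X + t. Camera axes: x right, y down, z forward; pixel columns grow to the right and rows downward; lengths in mm; the calibration is good to about 2 mm. A picture is of the moment at which its call begins.
- finish_job(): hands the job in; it is judged then, once.
The state is a dict: "clock": time; "qpos": joint angles; "qd": joint speeds; "tau": joint torques, N m; "eef_pos": TCP position; "tool_rot": TCP orientation; "force": force on the tool from outside, world axes, zero at the start; "torque": the same for the moment, N m; "width": finger opening in mm; "gripper_force": force on a finger pad.
Only numpy, scipy, OpenCV 4.12 (cv2) and the standard library are available. Lean on these libraries where they do the work, as an engineer would, in place of code of your own. Each camera call takes 0.05 s, during which the arm holds its last target. There are 200 camera calls.

## Working session

There is one attempt and no reset: what is moved stays moved. The work goes in short steps, Python scripts to look and compute and a tool call to move; the robot and the scene stay as the last step left them, time stands still between calls to the robot, and variables do not carry over. Pictures are saved under pics/ and viewed, at most 14 in all, crops included, and the job is handed in when it is done.

Besides the shell and the picture viewer there is one more tool, called after "Request:" as name(argument=value, ...) on one line, values as JSON. jog_arm: Moves the arm, as the interface text tells. Shift numbers are shares of 500 mm and turn numbers shares of 2 rad, none past 1 either way. Its arguments: {"type":"object","properties":{"steps":{"type":"array"}},"required":["steps"]}

```bash
mkdir -p pics; cat > h.py <<'E'
from cell import *
import numpy as np, cv2
def grab(n,save=None):
    d=get_image(n)
    if save: cv2.imwrite('pics/'+save,d['pixels'][:,:,::-1])
    d['f']=d['pixels'].shape[0]/2/np.tan(np.radians(d['vertical_fov'])/2)
    d['R']=np.array(d['R']);d['t']=np.array(d['t']).ravel()
    return d
def ray(d,u,v,z):
    c=-d['R'].T@d['t']; r=d['R'].T@np.array([(u-d['cx'])/d['f'],(v-d['cy'])/d['f'],1])
    return c+r*(z-c[2])/r[2]
def cloud(d):
    h,w=d['depth'].shape; u,v=np.meshgrid(np.arange(w),np.arange(h)); Z=d['depth']
    P=np.stack([(u-d['cx'])/d['f']*Z,(v-d['cy'])/d['f']*Z,Z],-1)
    P=(P-d['t'])@d['R']; P[Z<=0]=np.nan
    return P
E
python3 - <<'E'
from h import *
a=grab('top');b=grab('scene')
np.save('top.npy',a,allow_pickle=True)
im=np.vstack([a['pixels']]);cv2.imwrite('pics/top0.png',cv2.resize(a['pixels'][:,:,::-1],(800,600)))
cv2.imwrite('pics/sc0.png',cv2.resize(b['pixels'][:,:,::-1],(800,600)))
for d in(a,b):print(d['vertical_fov'],d['cx'],d['cy'],-d['R'].T@d['t'],d['R'].round(2).tolist())
s=read_state();print(s)
E
```

```text
43.47697343776947 262.17615228369067 197.2249339959721 [ 498.14468478   69.36910281 1882.79675172] [[0.02, -1.0, 0.0], [-1.0, -0.02, -0.04], [0.04, -0.0, -1.0]]
57.86743835683497 255.4994757108548 186.29593493912978 [1371.53287814 -246.30515296  924.45875982] [[0.36, 0.93, 0.02], [0.65, -0.24, -0.72], [-0.66, 0.27, -0.7]]
{'clock': 0.1, 'qpos': array([ 1.06918431,  0.62926879,  0.03843876,  1.5182607 , -0.02700423,
        0.99630718, -0.02002774]), 'qd': array([ 0.00156998, -0.00238375, -0.00071072, -0.00404636, -0.00023171,
       -0.00147361,  0.00023033]), 'tau': array([ 4.02759135e-03, -5.64523172e+01,  1.23080146e+00, -1.93966877e+01,
        1.13323313e-02,  5.51982157e-03,  4.20692047e-06]), 'eef_pos': array([ 274.31885306, -588.99036508,  403.87319401]), 'tool_rot': array([-3.13986635e+00,  1.11496599e-05,  4.35786999e-01]), 'force': array([ 0.0478958 , -0.38650577,  0.60915561]), 'torque': array([-0.01325018, -0.01697336, -0.03208894]), 'gripper_force': 0.0, 'width': 85.78414592311786}
```

View pics/top0.png

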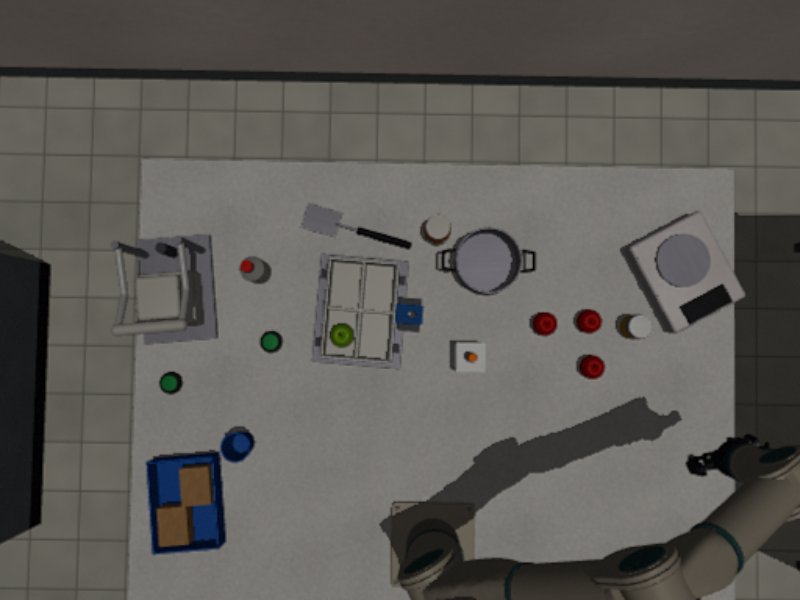

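View pics/sc0.png

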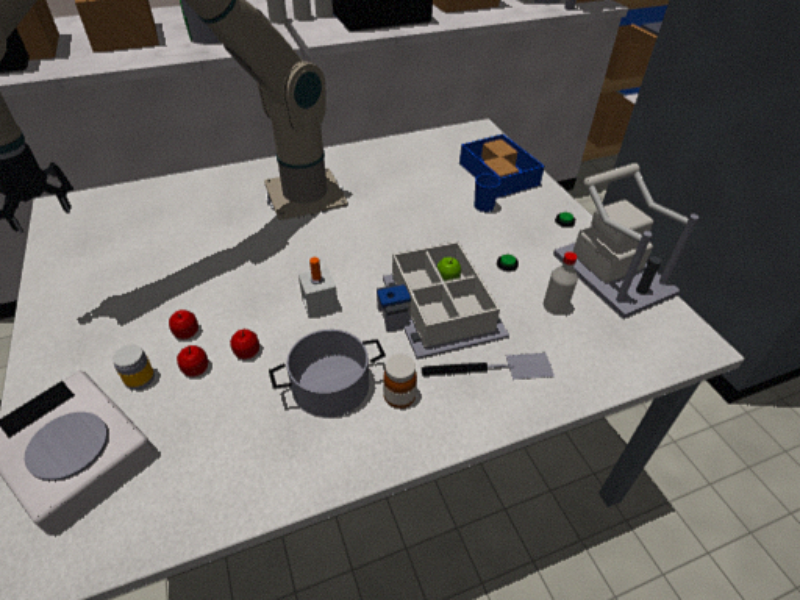

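Top view (800x600): green apple (342,335) in a well. Red apples at (544,323), (588,320) and (592,367). Drift's orange handle (471,357) on its stand, pot (487,261), blue lug (409,314).

Look-alikes:
- **Start button:** green buttons at (271,341) and (171,383). The first is nearer the base.
- **Blue lug:** there is also a blue cup (237,445) and a blue bin (185,500). The lug is the small plate with a hole beside the white carriage.

```bash
python3 - <<'E'
from h import *
a=np.load('top.npy',allow_pickle=True).item()
hsv=cv2.cvtColor(a['pixels'],cv2.COLOR_RGB2HSV);P=cloud(a)
H,S,V=[hsv[...,i].astype(int) for i in range(3)]
M={'red':((H<6)|(H>174))&(S>150)&(V>50),'orange':(H>=6)&(H<15)&(S>170)&(V>120),'blue':(H>95)&(H<125)&(S>130)&(V>40),'green':(H>35)&(H<85)&(S>120)&(V>40)}
for k,m in M.items():
    n,l,st,c=cv2.connectedComponentsWithStats(m.astype(np.uint8))
    for i in range(1,n):
        if st[i,4]>8:
            q=P[l==i]; z=np.nanpercentile(q[:,2],90)
            print(k,c[i].round(1),st[i,4],'z90',z.round(0),ray(a,*c[i],z).round(0)[:2], np.nanmean(q,0).round(0))
# carriage rim, pot rim, stand by height
X,Y,Z=P[...,0],P[...,1],P[...,2]
def comp(m,name):
    n,l,st,c=cv2.connectedComponentsWithStats(m.astype(np.uint8))
    for i in range(1,n):
        if st[i,4]>60:
            q=P[l==i][:,:2].astype(np.float32); r=cv2.minAreaRect(q); print(name,st[i,4],[np.round(x,1) for x in r],c[i].round(0))
reg=(X>200)&(X<900)&(Y>-600)&(Y<500)
comp(reg&(Z>82)&(Z<98),'rim90');comp(reg&(Z>72)&(Z<95),'z80')
crop=a['pixels'][190:260,140:320,::-1];cv2.imwrite('pics/crop.png',cv2.resize(crop,None,fx=4,fy=4,interpolation=cv2.INTER_CUBIC))
E
```

```text
red [157.5 170. ] 46 z90 166.0 [665. 441.] [665. 442. 160.]
red [377.2 205.2] 152 z90 60.0 [ 556. -372.] [ 556. -374.   51.]
red [348.7 206.7] 152 z90 59.0 [ 548. -264.] [ 549. -265.   51.]
red [379.1 234.5] 153 z90 59.0 [ 445. -380.] [ 445. -382.   51.]
orange [302.1 228.4] 17 z90 143.0 [465. -81.] [465. -81. 141.]
blue [261.  200.8] 184 z90 84.0 [564.  69.] [564.  69.  77.]
blue [151.4 284.1] 188 z90 91.0 [249. 468.] [242. 480.  36.]
blue [118.3 319. ] 1021 z90 70.0 [115. 592.] [105. 606.  22.]
green [218.2 214. ] 171 z90 85.0 [512. 228.] [512. 229.  75.]
green [172.6 218.4] 87 z90 27.0 [493. 408.] [493. 409.  21.]
green [107.9 244.8] 85 z90 27.0 [387. 653.] [387. 655.  21.]
rim90 156 [array([613.7, 245.5]), array([110. , 253.8]), np.float64(55.9)] [216. 184.]
rim90 147 [array([523.6, 117.4]), array([ 99. , 226.2]), np.float64(57.1)] [246. 213.]
z80 211 [array([ 690.3, -133.2]), array([182.5, 158.4]), np.float64(56.9)] [319. 166.]
z80 652 [array([570.4, 151.2]), array([235.9, 242.9]), np.float64(86.5)] [237. 196.]
z80 173 [array([ 543. , -487.6]), array([54.7, 54.9]), np.float64(65.0)] [410. 209.]
z80 128 [array([511.1, 228.3]), array([48.1, 46.8]), np.float64(37.5)] [218. 214.]
z80 304 [array([465. , -82.5]), array([67.5, 68.4]), np.float64(0.8)] [301. 228.]
z80 84 [array([240.4, 467.7]), array([70.3, 63. ]), np.float64(2.2)] [152. 286.]
```

View pics/crop.png

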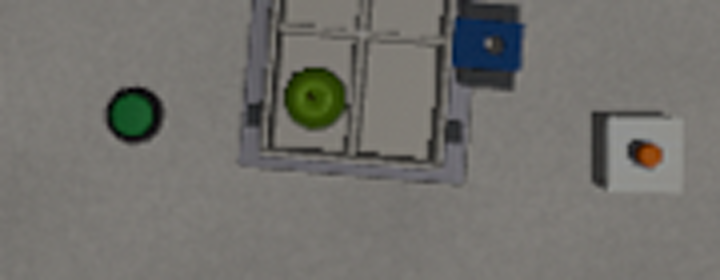

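The crop confirms the choice: near green button at (135,115), lug hole (493,43), orange drift handle (648,155), green apple (316,98). Now I'll move over the drift and lug area.

Request:
jog_arm(steps=[[1, 0, 0, 0, 0, 0, 0.073], [1, 0, 0, 0, 0, 0, 0.073], [1, 0, 0, 0, 0, 0, 0.072], [1, 0.048, -0.112, -0.012, 0, 0, 0], [1, 0.048, -0.112, -0.012, 0, 0, 0], [1, 0.048, -0.112, -0.012, 0, 0, 0], [1, 0.048, -0.112, -0.012, 0, 0, 0], [1, 0.048, -0.112, -0.012, 0, 0, 0], [1, 0.048, -0.112, -0.012, 0, 0, 0], [1, 0.048, -0.112, -0.012, 0, 0, 0]])

```text
clock: 1.35
eef_pos: [442.9, -195.3, 446.8]
tool_rot: [-3.142, -0.0, -0.0]
force: [1.5, 0.3, 0.0]
width: 85.6
gripper_force: 0.0
```

Request:
jog_arm(steps=[[1, 0.048, -0.112, -0.012, 0, 0, 0], [1, 0.048, -0.112, -0.012, 0, 0, 0], [1, 0.048, -0.112, -0.012, 0, 0, 0], [1, 0, 0, 0, 0, 0, 0], [1, 0, 0, 0, 0, 0, 0]])

```text
clock: 1.98
eef_pos: [514.2, -29.7, 464.3]
tool_rot: [3.141, 0.001, -0.0]
force: [-0.1, -1.2, -0.1]
width: 85.5
gripper_force: 0.0
```

```bash
python3 - <<'E'
from h import *
s=read_state();print(s['clock'],s['eef_pos'],s['tool_rot'],s['qpos'].round(2))
w=grab('wrist');cv2.imwrite('pics/w1.png',cv2.resize(w['pixels'][:,:,::-1],(800,600),interpolation=cv2.INTER_CUBIC));np.save('w1.npy',w,allow_pickle=True)
print(w['f'],-w['R'].T@w['t'],w['R'].round(3).tolist())
E
```

```text
1.975 [514.17760016 -29.74232737 464.30468964] [ 3.14074802e+00  1.28328174e-03 -1.14187043e-04] [-0.06  0.37  0.08  1.81 -0.04  0.97 -1.53]
281.11469344787446 [584.60638798 -30.26269612 432.45389626] [[-0.001, -1.0, 0.0], [-0.96, 0.001, 0.281], [-0.281, -0.0, -0.96]]
```

View pics/w1.png

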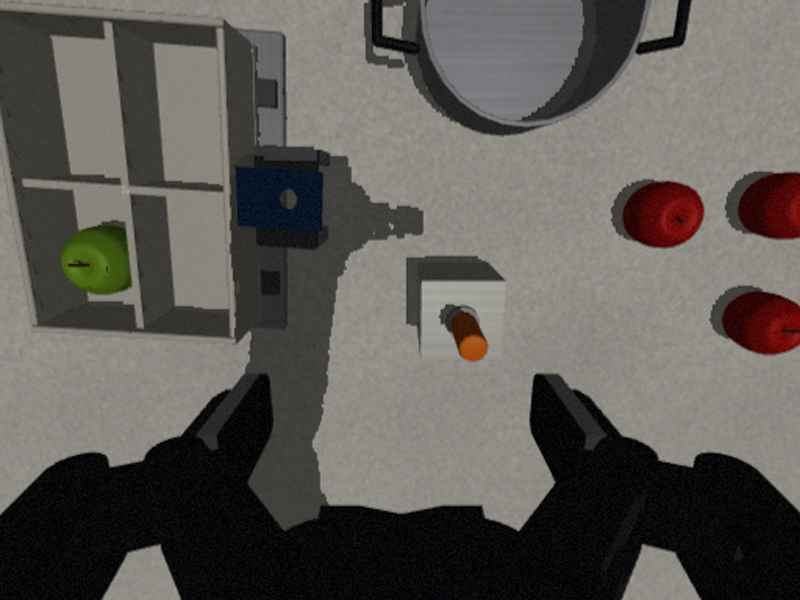

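Wrist view (800x600): drift handle top at (473,348) on its stand, lug hole at (289,199) with bracket ends above and below it, and three red apples on the right.

```bash
python3 - <<'E'
from h import *
w=np.load('w1.npy',allow_pickle=True).item()
hsv=cv2.cvtColor(w['pixels'],cv2.COLOR_RGB2HSV);H,S,V=[hsv[...,i].astype(int) for i in range(3)];P=cloud(w)
m=((H>=4)&(H<20)&(S>150)&(V>60)); 
n,l,st,c=cv2.connectedComponentsWithStats(m.astype(np.uint8));i=1+np.argmax(st[1:,4]);q=P[l==i];
print('orange',st[i],'ztop',np.nanpercentile(q[:,2],[5,50,95]))
t=(l==i)&(abs(P[...,2]-142)<4);v,u=np.nonzero(t);r=cv2.fitEllipse(np.column_stack([u,v]).astype(np.int32)) ;print('top',len(u),u.mean(),v.mean(),ray(w,u.mean(),v.mean(),142))
b=((H>95)&(H<125)&(S>130)&(V>30)).astype(np.uint8)
n,l,st,c=cv2.connectedComponentsWithStats(b);i=1+np.argmax(st[1:,4]);m=(l==i).astype(np.uint8)
print('lug z',np.nanmedian(P[l==i][:,2]))
cs,h=cv2.findContours(m,cv2.RETR_CCOMP,cv2.CHAIN_APPROX_NONE)
for k,cc in enumerate(cs):
    if len(cc)<8: continue
    W=np.array([ray(w,*p[0],77)[:2] for p in cc],np.float32);R=cv2.minAreaRect(W);print('contour',h[0][k][3],[np.round(x,1) for x in R],np.round(cv2.minEnclosingCircle(W)[0],1), np.round(W.mean(0),1))
# stand top
s=(abs(P[...,2]-80)<4)&(P[...,1]<-30)&(P[...,1]>-140)&(P[...,0]<530);W=P[s][:,:2].astype(np.float32);print('stand',[np.round(x,1) for x in cv2.minAreaRect(W)])
# carriage rim pts
s=(abs(P[...,2]-90)<4)&(P[...,1]>90);W=P[s][:,:2].astype(np.float32);print('rim',[np.round(x,1) for x in cv2.minAreaRect(W)])
s=(abs(P[...,2]-66)<4)&(P[...,1]>20)&(P[...,1]<110)&(P[...,0]>500)&(P[...,0]<630)&(b==0);W=P[s][:,:2].astype(np.float32);print('bracket',len(W),[np.round(x,1) for x in cv2.minAreaRect(W)],W.min(0),W.max(0))
cv2.imwrite('pics/w1c.png',cv2.resize(w['pixels'][80:180,130:230,::-1],(700,700)[:2],interpolation=cv2.INTER_CUBIC)[:600])
E
```

```text
orange [293 212  19  19 262] ztop [137.71070409 140.77648629 141.86094438]
top 248 302.41129032258067 221.98387096774192 [464.96461191 -81.44960276 142.        ]
lug z 76.14511477698593
contour -1 [array([564.,  66.]), array([66.4, 45.8]), np.float64(86.1)] [563.9  66.3] [564.1  66.5]
contour 0 [array([563.7,  59. ]), array([19.2, 18.9]), np.float64(42.6)] [563.6  59. ] [563.6  59.6]
stand [array([463.2, -82.1]), array([70.2, 70.1]), np.float64(0.2)]
rim [array([571.5, 184.2]), array([171.3, 242.2]), np.float64(86.1)]
bracket 1230 [array([562.9,  66.9]), array([ 66.8, 130.1]), np.float64(86.2)] [500.18472   32.251865] [629.9812  104.56525]
```

```bash
python3 - <<'E'
from h import *
w=np.load('w1.npy',allow_pickle=True).item();P=cloud(w)
th=np.radians(-3.9);ex=np.array([np.cos(th),np.sin(th)]);ey=np.array([-np.sin(th),np.cos(th)])
D=P[...,:2]-np.array([563.7,59.]);a=D@ex;b=D@ey;z=P[...,2]
s=(abs(z-66)<4)&(abs(a)>25)&(abs(a)<45)&(b>-40)&(b<36)
print(s.sum(),'x',np.percentile(a[s],[1,99]),'y',np.percentile(b[s],[0,1,2,50,98,99,100]), np.median(z[s]))
for sg in(-1,1):
    t=s&(sg*a>0);print(sg,a[t].min(),a[t].max(),b[t].min(),b[t].max())
v,u=np.nonzero((abs(a)<9)&(abs(b)<9));print(np.round(z[v.min():v.max()+1,u.min():u.max()+1]).astype(int))
E
```

```text
950 x [-40.34873536  39.08405929] y [-20.52474664 -20.30461462 -19.69758474   4.29416139  28.78516281
  28.98706889  30.2653798 ] 65.12558900392376
-1 -40.71547276031923 -25.252823723330405 -20.52474663883326 29.41333577264498
1 25.009612448259805 39.30020103323844 -20.393251778694214 30.26537980493834
[[75 75 76 76 76 75 77 75 77 77 77 76 77 76 64]
 [75 76 75 76 76 70  2 -1  1 77 77 76 76 77 76]
 [77 75 75 70 12  8  2  0 -1 -3 64 75 77 75 77]
 [76 74 72 11 12  9  2  1 -1 -1  1 64 76 77 76]
 [75 72 68 10 10  7  1 -1  1  0  1  0 64 76 76]
 [76 69 12 12 11  9  4  0  0 -2 -1 -1 -1 65 77]
 [74 71 10 12 11  9  1 -1  0  1  0  1 -1 64 75]
 [74 69 12 11  9  9  3 -2 -1 -1  0 -1 -1 65 75]
 [74 68 11 11 10  7  2  0  0 -2 -2 -1 -2 66 76]
 [73 69 11 11  9  9  2 -2  0  0 -2 -1  0 66 74]
 [75 72 68 12 11  9  3 -1  0 -2 -1  0 -2 65 76]
 [76 74 70 10 11  8  3  0 -1 -3 -3 -2 65 65 76]
 [75 75 73 69 12  9  3 -1 -2  0 -1 64 65 76 76]
 [77 76 74 72 68 55  5  0 -3 -2 65 65 65 77 77]
 [76 75 75 76 74 70 68 62 64 65 66 75 75 76 77]
 [77 77 77 75 75 74 76 74 73 76 75 77 75 77 77]]
```

Request:
jog_arm(steps=[[1, -0.049, 0.052, 0, 0, 0, 0], [1, -0.049, 0.052, 0, 0, 0, 0], [0.3, 0, 0, 0.09, 0, 0, 0], [0.3, 0, 0, 0.09, 0, 0, 0], [0.3, 0, 0, 0, 0, 0, 0], [0.3, 0, 0, 0, 0, 0, 0], [0.3, 0, 0, 0, 0, 0, 0]])

```text
clock: 2.9
eef_pos: [466.1, -81.7, 376.4]
tool_rot: [3.141, -0.003, -0.001]
force: [-0.2, 0.4, 0.4]
width: 55.4
gripper_force: 0.0
```

```bash
python3 - <<'E'
from h import *
s=read_state();print(s['eef_pos'],s['tool_rot'],s['width'])
w=grab('wrist','w2.png');hsv=cv2.cvtColor(w['pixels'],cv2.COLOR_RGB2HSV);H,S,V=[hsv[...,i].astype(int) for i in range(3)];P=cloud(w)
m=((H>=4)&(H<20)&(S>150)&(V>60))&(abs(P[...,2]-142)<5);v,u=np.nonzero(m);print(len(u),ray(w,u.mean(),v.mean(),142),P[m].mean(0))
E
```

```text
[466.14203837 -81.73986292 376.3934536 ] [ 3.14110593e+00 -3.38735704e-03 -8.53428754e-04] 55.434863572049
533 [464.95674037 -82.10577573 142.        ] [464.4595441  -82.10478768 140.66857064]
```

Only small correction needed: x −1 mm. Down 104 mm to 272, then close.

Request:
jog_arm(steps=[[0.3, -0.002, 0, 0.07, 0, 0, 0], [0.3, 0, 0, 0.07, 0, 0, 0], [0.3, 0, 0, 0.068, 0, 0, 0], [0.3, 0, 0, 0, 0, 0, 0], [0.3, 0, 0, 0, 0, 0, 0], [-1, 0, 0, 0, 0, 0, 0], [-1, 0, 0, 0, 0, 0, 0], [-1, 0, 0, 0, 0, 0, 0], [-1, 0, 0, 0, 0, 0, 0], [-1, 0, 0, 0, 0, 0, 0]])

```text
clock: 4.2
eef_pos: [465.0, -81.4, 272.0]
tool_rot: [3.141, -0.002, -0.0]
force: [0.2, -0.3, 8.0]
width: 20.4
gripper_force: 58.2
```

Request:
jog_arm(steps=[[-1, 0, 0, 0, 0, 0, 0], [-1, 0, 0, 0, 0, 0, 0], [-1, 0, 0, -0.06, 0, 0, 0], [-1, 0, 0, -0.06, 0, 0, 0], [-1, 0, 0, -0.08, 0, 0, 0], [-1, 0, 0, 0, 0, 0, 0], [-1, 0, 0, 0, 0, 0, 0]])

```text
clock: 5.08
eef_pos: [464.0, -81.2, 370.4]
tool_rot: [-3.141, 0.001, -0.0]
force: [0.5, -0.8, -2.3]
width: 20.8
gripper_force: 58.7
```

```bash
python3 - <<'E'
from h import *
s=read_state();print(s['eef_pos'],s['tool_rot'],s['width'],s['gripper_force'],s['force'])
w=grab('wrist');np.save('w3.npy',w,allow_pickle=True);sc=grab('scene')
a=cv2.resize(w['pixels'][150:,120:400,::-1],(560,468));b=cv2.resize(sc['pixels'][130:230,160:280,::-1],(560,467))
cv2.imwrite('pics/w3.png',cv2.resize(w['pixels'][:,:,::-1],(800,600)))
cv2.imwrite('pics/s3.png',b)
E
```

```text
[464.03937227 -81.17820336 370.42160082] [-3.14141652e+00  6.56223915e-04 -1.84170562e-04] 20.761095986957024 58.74315083026886 [ 0.52316341 -0.84177566 -2.25761183]
```

View pics/w3.png

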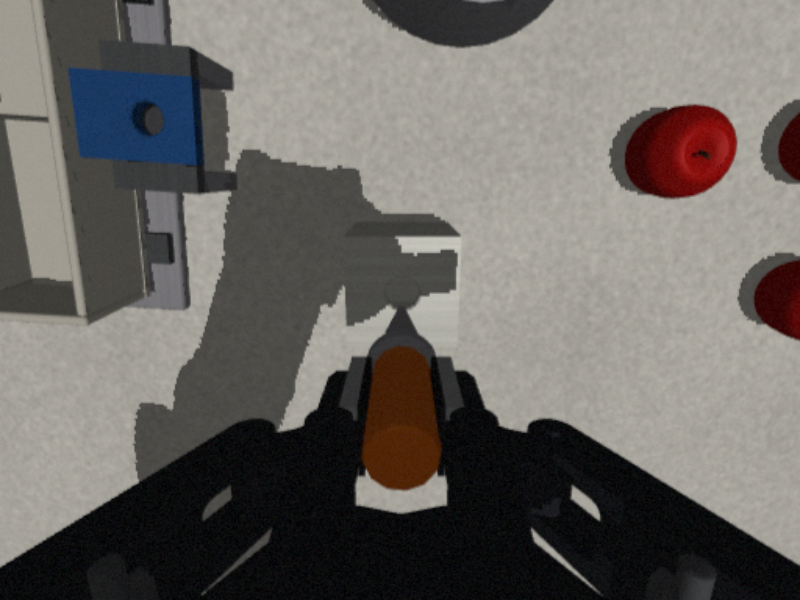

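Wrist view: the drift is held upright, with its tip at (401,308) and handle top centre at about (401,460). Lug hole at (150,119).

```bash
python3 - <<'E'
from h import *
w=np.load('w3.npy',allow_pickle=True).item();P=cloud(w);k=512/800
hsv=cv2.cvtColor(w['pixels'],cv2.COLOR_RGB2HSV);H,S,V=[hsv[...,i].astype(int) for i in range(3)]
m=((H>=4)&(H<20)&(S>150)&(V>60));t=m&(P[...,2]>np.nanmax(P[m][:,2])-5);v,u=np.nonzero(t);zt=np.median(P[t][:,2]);print('top',len(u),zt,ray(w,u.mean(),v.mean(),zt))
for vv in range(196,206,2):
  print(vv,P[vv,254:260].round(1)[[0,2,4]].tolist())
print('tip',ray(w,256.7,197.5,zt-132))
b=((H>95)&(H<125)&(S>130)&(V>30)).astype(np.uint8);cs,h=cv2.findContours(b,cv2.RETR_CCOMP,cv2.CHAIN_APPROX_NONE)
for c,hh in zip(cs,h[0]):
  if len(c)>15:
    W=np.array([ray(w,*p[0],77)[:2] for p in c],np.float32);print(hh[3],[np.round(x,1) for x in cv2.minAreaRect(W)])
E
```

```text
top 1794 239.1136256759054 [463.70284542 -81.60693375 239.11362568]
196 [[452.9, -79.1, 73.0], [463.5, -81.2, 107.4], [452.5, -83.1, 71.6]]
198 [[463.3, -79.5, 112.7], [465.0, -81.2, 117.8], [464.6, -82.8, 116.7]]
200 [[465.2, -79.6, 124.1], [466.4, -81.2, 127.7], [465.7, -82.8, 125.6]]
202 [[466.6, -79.7, 133.2], [467.5, -81.2, 136.2], [466.8, -82.7, 133.9]]
204 [[467.5, -79.7, 140.7], [468.3, -81.2, 143.1], [468.4, -82.7, 143.3]]
tip [462.02894544 -81.75711358 107.11362568]
-1 [array([563.5,  64.2]), array([69.7, 45.8]), np.float64(86.0)]
0 [array([562.8,  56.4]), array([14.2, 15.3]), np.float64(39.2)]
```

Request:
jog_arm(steps=[[-1, 0.0664, -0.095, 0, 0, 0, 0], [-1, 0.0664, -0.095, 0, 0, 0, 0], [-1, 0.0664, -0.095, 0, 0, 0, 0], [-1, 0, 0, 0, 0, 0, 0], [-1, 0, 0, 0, 0, 0, 0], [-1, 0, 0, 0.02, 0, 0, 0], [-1, 0, 0, 0.016, 0, 0, 0], [-1, 0, 0, 0, 0, 0, 0], [-1, 0, 0, 0, 0, 0, 0]])

```text
clock: 6.3
eef_pos: [564.2, 60.9, 352.8]
tool_rot: [-3.142, -0.0, -0.001]
force: [0.1, -0.3, -2.1]
width: 20.5
gripper_force: 59.1
```

```bash
python3 - <<'E'
from h import *
s=read_state();print(s['eef_pos'],s['tool_rot'],s['width'],s['gripper_force'],s['force'])
w=grab('wrist');np.save('w4.npy',w,allow_pickle=True);sc=grab('scene')
a=cv2.resize(w['pixels'][130:330,160:340,::-1],(540,600),interpolation=cv2.INTER_CUBIC)
cv2.imwrite('pics/w4.png',a);print(sc['pixels'].shape)
np.save('s4.npy',sc,allow_pickle=True)
E
```

```text
[564.17964628  60.87708918 352.7830744 ] [-3.14158276e+00 -1.43756795e-04 -7.65019951e-04] 20.451514303090114 59.055485129356384 [ 0.14575024 -0.33317237 -2.1047677 ]
(384, 512, 3)
```

View pics/w4.png

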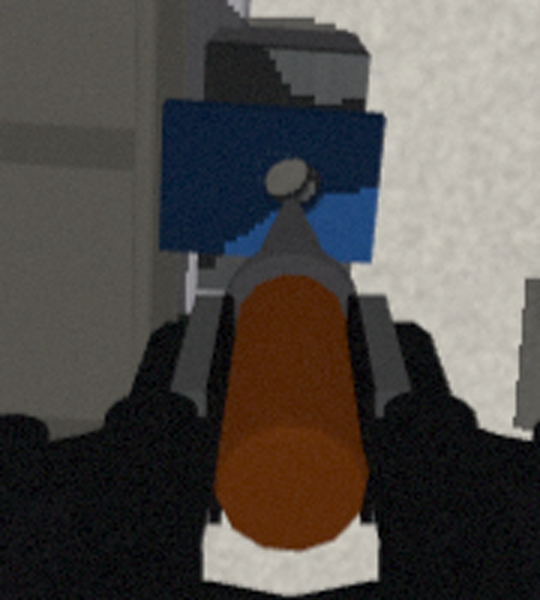

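The crop shows the tip at (292,200) just above the lens-shaped overlap of the two holes, centred at (287,178). Shift about 1 mm in +y, then descend gently.

Request:
jog_arm(steps=[[-1, -0.001, -0.0022, 0, 0, 0, 0], [-1, 0, 0, 0.012, 0, 0, 0], [-1, 0, 0, 0.012, 0, 0, 0], [-1, 0, 0, 0.012, 0, 0, 0], [-1, 0, 0, 0.012, 0, 0, 0], [-1, 0, 0, 0.012, 0, 0, 0], [-1, 0, 0, 0, 0, 0, 0], [-1, 0, 0, 0, 0, 0, 0]])

```text
clock: 7.4
eef_pos: [563.8, 62.3, 322.8]
tool_rot: [-3.142, -0.0, -0.0]
force: [0.9, 1.0, -1.3]
width: 20.8
gripper_force: 59.1
```

Request:
jog_arm(steps=[[-1, 0, -0.001, 0.01, 0, 0, 0], [-1, 0, -0.001, 0.01, 0, 0, 0], [-1, 0, -0.0005, 0.01, 0, 0, 0], [-1, 0, 0, 0.01, 0, 0, 0], [-1, 0, 0, 0.01, 0, 0, 0], [-1, 0, 0, 0, 0, 0, 0]])

```text
clock: 8.15
eef_pos: [564.2, 62.8, 297.4]
tool_rot: [3.141, -0.002, -0.001]
force: [4.4, -3.3, -3.1]
width: 20.7
gripper_force: 59.1
```

Request:
jog_arm(steps=[[-1, 0, 0, 0.008, 0, 0, 0], [-1, 0, 0, 0.008, 0, 0, 0], [-1, 0, 0, 0, 0, 0, 0]])

```text
clock: 8.52
eef_pos: [564.3, 63.4, 289.5]
tool_rot: [3.142, -0.002, -0.0]
force: [4.5, -4.7, -2.9]
width: 20.4
gripper_force: 59.4
```

Request:
jog_arm(steps=[[-1, 0.001, 0, 0.006, 0, 0, 0], [-1, 0.001, 0, 0.006, 0, 0, 0], [-1, 0, 0, 0.006, 0, 0, 0], [-1, 0, 0, 0, 0, 0, 0]])

```text
clock: 9.02
eef_pos: [564.8, 63.8, 280.3]
tool_rot: [-3.141, -0.0, -0.0]
force: [4.6, -2.3, -2.8]
width: 20.7
gripper_force: 59.3
```

Request:
jog_arm(steps=[[-1, 0, 0, 0.006, 0, 0, 0], [-1, 0, 0, 0.006, 0, 0, 0], [-1, 0, 0, 0.006, 0, 0, 0], [-1, 0, 0, 0, 0, 0, 0], [-1, 0, 0, 0, 0, 0, 0]])

```text
clock: 9.65
eef_pos: [564.9, 63.7, 271.4]
tool_rot: [-3.141, -0.001, -0.0]
force: [4.2, -1.9, -1.3]
width: 20.9
gripper_force: 59.4
```

Request:
jog_arm(steps=[[-1, 0.0005, 0, 0.006, 0, 0, 0], [-1, 0, 0, 0.003, 0, 0, 0], [-1, 0, 0, 0, 0, 0, 0]])

```text
clock: 10.02
eef_pos: [565.0, 63.7, 268.9]
tool_rot: [-3.141, -0.001, -0.0]
force: [0.4, -1.4, 15.6]
width: 20.6
gripper_force: 61.4
```

Seated: 15.6 N upward at the expected height. Release and rise.

Request:
jog_arm(steps=[[0, 0, 0, 0, 0, 0, 0], [0, 0, 0, 0, 0, 0, 0], [0, 0, 0, 0, 0, 0, 0], [0, 0, 0, 0, 0, 0, 0], [0, 0, 0, -0.1, 0, 0, 0], [0, 0, 0, -0.1, 0, 0, 0], [0, 0, 0, -0.1, 0, 0, 0], [0, 0, 0, -0.1, 0, 0, 0], [0, 0, 0, 0, 0, 0, 0], [0, 0, 0, 0, 0, 0, 0]])

```text
clock: 11.28
eef_pos: [564.4, 63.6, 466.6]
tool_rot: [-3.142, 0.001, -0.0]
force: [-0.8, 0.2, -0.5]
width: 42.5
gripper_force: 0.0
```

```bash
cat > m.py <<'E'
from h import *
def feats(d,show=True):
    P=cloud(d);hsv=cv2.cvtColor(d['pixels'],cv2.COLOR_RGB2HSV);H,S,V=[hsv[...,i].astype(int) for i in range(3)]
    for k,m,zt in(('red',((H<5)|(H>174))&(S>150)&(V>40),40),('green',(H>35)&(H<85)&(S>120)&(V>40),0),('orange',(H>=5)&(H<20)&(S>150)&(V>60),0)):
        n,l,st,c=cv2.connectedComponentsWithStats(m.astype(np.uint8))
        for i in range(1,n):
            if st[i,4]<60: continue
            q=P[l==i];z=np.nanpercentile(q[:,2],95);w=q[q[:,2]>z-25].astype(np.float32)
            # sphere-ish cap: fit circle centre via least squares sphere
            A=np.c_[2*q,np.ones(len(q))];A=A[~np.isnan(q).any(1)];b=(A[:,:3]**2).sum(1)/4
            s=np.linalg.lstsq(A,b,rcond=None)[0];t=q[q[:,2]>z-4]
            print(k,c[i].round(0),st[i,4],'ztop',z.round(0),'topmean',np.nanmean(t,0).round(1),'sph',s[:3].round(1),'r',np.sqrt(s[3]+s[:3]@s[:3]).round(1))
E
python3 - <<'E'
from m import *
print(read_state()['eef_pos'],read_state()['force'])
w=grab('wrist');feats(w)
cv2.imwrite('pics/w5.png',cv2.resize(w['pixels'][:,:,::-1],(800,600)))
P=cloud(w);s=(abs(P[...,2]-90)<4)&(P[...,1]>90)
W=P[s][:,:2].astype(np.float32);print('rim',[np.round(x,1) for x in cv2.minAreaRect(W)])
print('--top');feats(grab('top'))
E
```

```text
[564.44951103  63.57279111 466.64321126] [-0.7610174   0.20975023 -0.46930569]
red [481. 171.] 1709 ztop 55.0 topmean [ 547.6 -265.7   53.3] sph [ 546.9 -267.4   27.5] r 29.5
green [137. 200.] 1467 ztop 81.0 topmean [511.8 230.4  79.3] sph [511.3 231.1  53.8] r 29.5
green [ 37. 204.] 546 ztop 22.0 topmean [492.9 407.   20.9] sph [492.6 407.9   2.2] r 23.2
orange [312.   7.] 303 ztop 78.0 topmean [746.3   2.3  76.3] sph [7.705e+02 7.000e-01 6.260e+01] r 30.5
orange [256. 174.] 409 ztop 139.0 topmean [563.7  63.1 137.8] sph [557.8  63.  115.8] r 23.2
rim [array([460.2, 239.2]), array([244. , 530.5]), np.float64(65.1)]
--top
red [377. 205.] 164 ztop 61.0 topmean [ 556.9 -377.7   60.6] sph [ 557.  -376.2   35.2] r 25.8
red [348. 207.] 163 ztop 61.0 topmean [ 546.  -267.4   59.6] sph [ 548.4 -265.9   39.5] r 23.5
red [379. 234.] 162 ztop 60.0 topmean [ 443.4 -384.4   58.9] sph [ 444.3 -383.2   40.1] r 22.7
green [218. 214.] 172 ztop 85.0 topmean [511.5 231.1  84. ] sph [511.6 231.   55.9] r 29.6
green [173. 218.] 87 ztop 30.0 topmean [491.6 407.9  28.6] sph [492.7 409.3  18.8] r 15.8
green [108. 245.] 87 ztop 29.0 topmean [384.8 650.8  28.1] sph [386.7 654.8  19.2] r 15.7
```

View pics/w5.png

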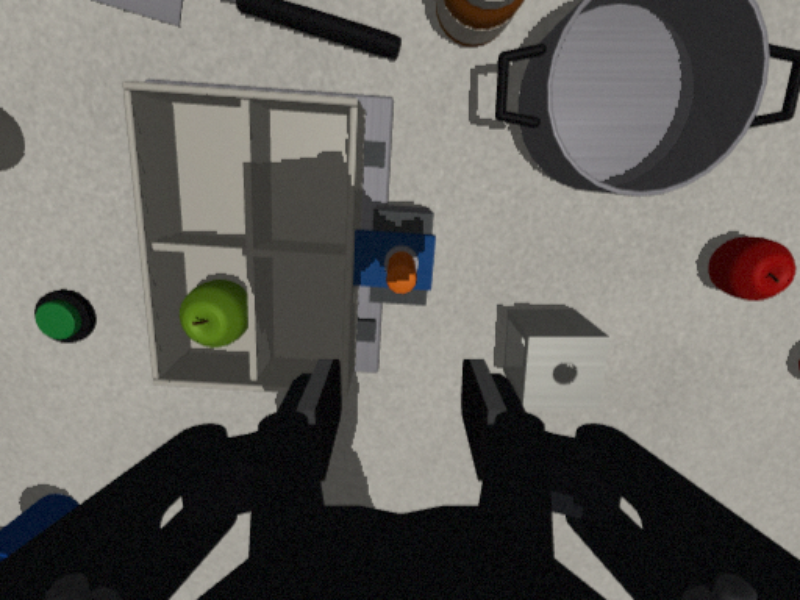

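The drift is home: handle top at (400,285), z ≈ 139, and the button, pot and apples are unchanged. The green apple (215,312) sits in well 1. I'll turn the gripper so that it closes along the well's long side.

Request:
jog_arm(steps=[[0.64, 0, 0, 0, 0, 0, -0.0835], [0.64, 0, 0, 0, 0, 0, -0.0835], [0.64, 0, 0, 0, 0, 0, -0.0835], [0.64, 0, 0, 0, 0, 0, -0.0835], [0.64, 0, 0, 0, 0, 0, -0.0835], [0.64, 0, 0, 0, 0, 0, -0.0835], [0.64, 0, 0, 0, 0, 0, -0.0835], [0.64, 0, 0, 0, 0, 0, -0.0835], [0.64, 0, 0, 0, 0, 0, -0.0835], [0.64, 0, 0, 0, 0, 0, 0]])

```text
clock: 12.62
eef_pos: [564.7, 63.3, 465.8]
tool_rot: [-3.139, 0.0, 1.501]
force: [-0.1, 0.0, 1.1]
width: 70.3
gripper_force: 0.0
```

Request:
jog_arm(steps=[[0.64, 0.109, -0.042, 0, 0, 0, 0], [0.64, 0.109, -0.042, 0, 0, 0, 0], [0.64, 0.109, -0.042, 0, 0, 0, 0], [0.64, 0, 0, 0.1, 0, 0, 0], [0.64, 0, 0, 0, 0, 0, 0], [0.64, 0, 0, 0, 0, 0, 0]])

```text
clock: 13.38
eef_pos: [513.9, 230.2, 417.9]
tool_rot: [3.141, 0.0, 1.5]
force: [1.1, -0.9, 0.6]
width: 70.2
gripper_force: 0.0
```

```bash
python3 - <<'E'
from m import *
s=read_state();print(s['eef_pos'],s['tool_rot'],s['force'],s['width'],s['qpos'].round(2))
w=grab('wrist');feats(w)
P=cloud(w);sel=(abs(P[...,2]-90)<3)&(P[...,1]>85)&(P[...,0]<720);W=P[sel][:,:2].astype(np.float32);print('rim',[np.round(x,1) for x in cv2.minAreaRect(W)])
cv2.imwrite('pics/w6.png',cv2.resize(w['pixels'][:,:,::-1],(800,600)))
d=grab('top');P=cloud(d);X,Y,Z=[P[...,i] for i in range(3)]
W=P[(abs(Z-85)<7)&(X>590)&(X<800)&(Y>-235)&(Y<-25)][:,:2].astype(np.float32);print('pot',cv2.minEnclosingCircle(W),cv2.fitEllipse(W) if len(W)>5 else 0)
W=P[(abs(Z-5)<6)&(np.hypot(X-690,Y+133)<70)];print(len(W),W.mean(0))
E
```

```text
[513.91065848 230.24912953 417.85837525] [3.14110748e+00 2.69044946e-04 1.49977519e+00] [ 1.10874539 -0.91297456  0.58981984] 70.17220734696303 [-0.28  0.5  -0.29  1.74  0.17  0.92 -0.71]
green [227.  16.] 995 ztop 22.0 topmean [492.3 406.8  21. ] sph [492.4 407.    3. ] r 22.4
green [254. 170.] 1899 ztop 81.0 topmean [511.  232.3  79.3] sph [510.9 231.7  53.4] r 30.0
orange [309. 314.] 565 ztop 138.0 topmean [565.7  71.9 139. ] sph [542.3 251.2 121.1] r 182.0
rim [array([572. , 186.9]), array([169.9, 242.1]), np.float64(86.0)]
pot ((696.0489501953125, -129.0854034423828), 105.75438690185547) ((696.2754516601562, -124.27417755126953), (150.30413818359375, 174.6734161376953), 178.1450653076172)
743 [ 693.1372376  -132.17812769    5.3186255 ]
```

View pics/w6.png

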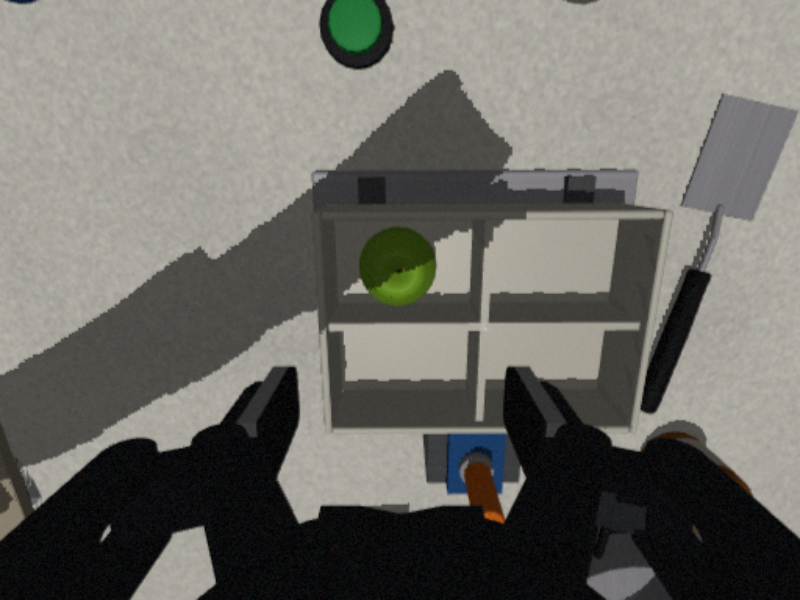

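Wrist view: the green apple (398,265) in well 1 of the carriage, centred between the fingers' columns with the walls clear. Descend.

Request:
jog_arm(steps=[[0.64, 0.0024, -0.0034, 0.09, 0, 0, 0], [0.64, 0, 0, 0.09, 0, 0, 0], [0.64, 0, 0, 0.08, 0, 0, 0], [0.64, 0, 0, 0.03, 0, 0, 0], [0.64, 0, 0, 0.03, 0, 0, 0], [0.64, 0, 0, 0, 0, 0, 0], [0.64, 0, 0, 0, 0, 0, 0]])

```text
clock: 14.35
eef_pos: [512.1, 232.5, 258.3]
tool_rot: [3.14, -0.001, 1.503]
force: [0.2, 0.3, -0.3]
width: 70.3
gripper_force: 0.0
```

Request:
jog_arm(steps=[[0.64, 0, 0, 0.03, 0, 0, 0], [0.64, 0, 0, 0.03, 0, 0, 0], [0.64, 0, 0, 0.026, 0, 0, 0], [0.64, 0, 0, 0, 0, 0, 0], [0.64, 0, 0, 0, 0, 0, 0]])

```text
clock: 14.98
eef_pos: [511.3, 232.9, 216.2]
tool_rot: [3.141, -0.0, 1.503]
force: [-5.0, -1.7, 26.3]
width: 70.2
gripper_force: 10.5
```

Request:
jog_arm(steps=[[-0.2, 0, 0, 0, 0, 0, 0], [-0.2, 0, 0, 0, 0, 0, 0], [-0.2, 0, 0, 0, 0, 0, 0], [-0.2, 0, 0, 0, 0, 0, 0], [-0.2, 0, 0, 0, 0, 0, 0], [-0.2, 0, 0, 0, 0, 0, 0]])

```text
clock: 15.72
eef_pos: [511.6, 233.1, 216.5]
tool_rot: [3.14, -0.001, 1.503]
force: [-5.3, -0.3, 26.3]
width: 56.9
gripper_force: 59.3
```

Request:
jog_arm(steps=[[-0.2, 0, 0, -0.006, 0, 0, 0], [-0.2, 0, 0, -0.01, 0, 0, 0], [-0.2, 0, 0, 0, 0, 0, 0]])

```text
clock: 16.1
eef_pos: [511.6, 232.2, 221.8]
tool_rot: [-3.141, 0.0, 1.503]
force: [-0.7, 0.2, -0.9]
width: 56.8
gripper_force: 63.8
```

```bash
python3 - <<'E'
from m import *
s=read_state();print(s['eef_pos'],s['force'],s['torque'],s['width'],s['gripper_force'])
w=grab('wrist');cv2.imwrite('pics/w7.png',cv2.resize(w['pixels'][:,:,::-1],(800,600)))
E
```

```text
[511.55073079 232.16637428 221.84531922] [-0.66864651  0.1894729  -0.8732032 ] [-0.01921372  0.07012523  0.01207909] 56.77037674716471 63.84327221894637
```

View pics/w7.png

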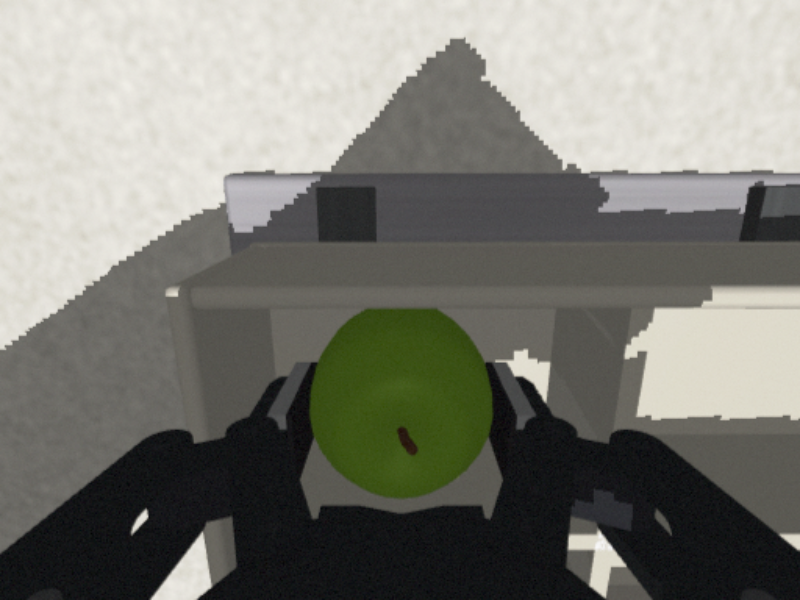

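The view shows the apple gripped cleanly. The linkage had touched the left rim, so for the red apples I'll stay higher. Lift and go to the pot.

Request:
jog_arm(steps=[[-0.2, 0, 0, -0.06, 0, 0, 0], [-0.2, 0, 0, -0.12, 0, 0, 0], [-0.2, 0, 0, -0.12, 0, 0, 0], [-0.2, -0.1, 0.059, 0, 0, 0, 0], [-0.2, -0.1, 0.059, 0, 0, 0, 0], [-0.2, -0.1, 0.059, 0, 0, 0, 0], [-0.2, -0.1, 0.059, 0, 0, 0, 0], [-0.2, -0.1, 0.059, 0, 0, 0, 0], [-0.2, -0.1, 0.059, 0, 0, 0, 0], [-0.2, -0.1, 0.059, 0, 0, 0, 0]])

```text
clock: 17.4
eef_pos: [694.3, -132.8, 371.4]
tool_rot: [-3.141, -0.0, 1.503]
force: [0.5, 1.6, -0.2]
width: 56.6
gripper_force: 64.5
```

Request:
jog_arm(steps=[[-0.2, 0, 0, 0, 0, 0, 0], [-0.2, 0, 0, 0, 0, 0, 0]])

```text
clock: 17.65
eef_pos: [693.5, -130.6, 371.1]
tool_rot: [-3.14, -0.001, 1.503]
force: [-1.1, 1.8, -1.3]
width: 56.9
gripper_force: 64.5
```

```bash
python3 - <<'E'
from m import *
s=read_state();print(s['eef_pos'],s['tool_rot'],s['force'],s['width'],s['gripper_force'],s['qpos'].round(2))
w=grab('wrist');feats(w)
P=cloud(w);X,Y,Z=[P[...,i] for i in range(3)]
for nm,d in(('w',w),('s',grab('scene'))):
    P=cloud(d);X,Y,Z=[P[...,i] for i in range(3)]
    r=np.hypot(X-694,Y+132);W=P[(abs(Z-85)<4)&(r>66)&(r<90)][:,:2]
    A=np.c_[2*W,np.ones(len(W))];c=np.linalg.lstsq(A,(W**2).sum(1),rcond=None)[0];print(nm,'rimcircle',c[:2],np.sqrt(c[2]+c[:2]@c[:2]),len(W),W.min(0),W.max(0))
print('jar/other high pts near', )
E
```

```text
[ 693.45254716 -130.61925781  371.06639161] [-3.13963387e+00 -1.34330614e-03  1.50250925e+00] [-1.07065037  1.84759728 -1.25411719] 56.8886453002456 64.51871112920344 [ 0.3   0.76 -0.28  1.37  0.22  1.05 -0.09]
red [143. 272.] 279 ztop 45.0 topmean [ 550.5 -232.3   63. ] sph [524.9  -4.5  69.4] r 241.8
red [107. 373.] 147 ztop 267.0 topmean [ 641.2 -139.1  268. ] sph [ 774.9 -406.1  141.2] r 323.8
green [256. 255.] 11239 ztop 235.0 topmean [ 692.4 -128.4  233.5] sph [ 689.9 -149.5  169.2] r 68.0
orange [319.  49.] 819 ztop 77.0 topmean [755.4 -13.8  75.4] sph [772.7   0.8  62.1] r 32.2
w rimcircle [ 696.59530956 -122.76161807] 77.18050470778331 1875 [ 617.123485  -178.6757631] [776.06730491 -43.61824755]
s rimcircle [ 699.72837243 -122.91428467] 77.6043048888712 155 [ 621.86439655 -201.7008884 ] [780.03322005 -44.54127313]
jar/other high pts near
```

Request:
jog_arm(steps=[[-0.2, 0.015, 0.0056, 0.06, 0, 0, 0], [-0.2, 0, 0, 0.09, 0, 0, 0], [-0.2, 0, 0, 0.08, 0, 0, 0], [-0.2, 0, 0, 0.04, 0, 0, 0], [-0.2, 0, 0, 0.03, 0, 0, 0], [-0.2, 0, 0, 0, 0, 0, 0], [-0.2, 0, 0, 0, 0, 0, 0]])

```text
clock: 18.62
eef_pos: [697.8, -123.7, 223.7]
tool_rot: [3.139, 0.0, 1.503]
force: [0.8, 1.1, -0.4]
width: 56.8
gripper_force: 64.5
```

Request:
jog_arm(steps=[[-0.2, 0, 0, 0.01, 0, 0, 0], [-0.2, 0, 0, 0.01, 0, 0, 0], [-0.2, 0, 0, 0.006, 0, 0, 0], [-0.2, 0, 0, 0, 0, 0, 0]])

```text
clock: 19.12
eef_pos: [696.9, -123.7, 208.8]
tool_rot: [-3.141, -0.0, 1.503]
force: [-0.2, 0.6, -1.4]
width: 56.8
gripper_force: 64.5
```

Request:
jog_arm(steps=[[-0.2, 0, 0, 0.006, 0, 0, 0], [-0.2, 0, 0, 0.006, 0, 0, 0], [-0.2, 0, 0, 0.005, 0, 0, 0], [-0.2, 0, 0, 0, 0, 0, 0]])

```text
clock: 19.62
eef_pos: [697.0, -123.7, 200.4]
tool_rot: [-3.141, -0.0, 1.503]
force: [0.1, 0.3, -2.1]
width: 56.4
gripper_force: 64.5
```

Request:
jog_arm(steps=[[-0.2, 0, 0, 0.006, 0, 0, 0], [-0.2, 0, 0, 0, 0, 0, 0], [0.6, 0, 0, 0, 0, 0, 0], [0.6, 0, 0, 0, 0, 0, 0], [0.6, 0, 0, 0, 0, 0, 0], [0.6, 0, 0, 0, 0, 0, 0]])

```text
clock: 20.38
eef_pos: [697.2, -123.7, 197.9]
tool_rot: [3.141, 0.0, 1.503]
force: [-0.4, -0.7, -0.6]
width: 68.5
gripper_force: 0.0
```

Request:
jog_arm(steps=[[0.6, 0, 0, -0.06, 0, 0, 0], [0.6, 0, 0, -0.1, 0, 0, 0], [0.6, 0, 0, -0.1, 0, 0, 0], [0.6, 0, 0, -0.06, 0, 0, 0], [0.6, 0, 0, -0.06, 0, 0, 0], [0.6, 0, 0, 0, 0, 0, 0]])

```text
clock: 21.12
eef_pos: [697.9, -123.6, 390.9]
tool_rot: [3.136, 0.0, 1.503]
force: [-0.2, 0.4, -0.5]
width: 68.4
gripper_force: 0.0
```

```bash
python3 - <<'E'
from m import *
s=read_state();print(s['eef_pos'],s['tool_rot'],s['force'],s['width'],s['gripper_force'],s['qpos'].round(2))
w=grab('wrist');feats(w);print('scene');feats(grab('scene'))
print('top');feats(grab('top'))
E
```

```text
[ 697.86917311 -123.64133994  390.90413137] [3.13567535e+00 3.09059083e-04 1.50261774e+00] [-0.17235511  0.42078262 -0.52669957] 68.44312714136969 0.0 [ 0.29  0.74 -0.29  1.34  0.22  1.08 -0.1 ]
red [198. 272.] 721 ztop 55.0 topmean [ 615.8 -243.1   72.8] sph [ 662.7 -179.2  122.7] r 116.9
red [105. 363.] 509 ztop 55.0 topmean [ 485.3 -349.4   90.1] sph [ 631.7 -304.   150.7] r 216.6
green [253. 172.] 1941 ztop 60.0 topmean [ 696.2 -123.8   58.3] sph [ 696.2 -124.3   32. ] r 30.3
orange [307.  60.] 568 ztop 77.0 topmean [755.1 -13.6  75.3] sph [772.7   0.8  63.4] r 31.8
scene
red [117. 207.] 256 ztop 55.0 topmean [ 448.4 -385.1   53.4] sph [ 447.4 -384.9   27.9] r 28.3
red [123. 231.] 286 ztop 54.0 topmean [ 560.2 -378.    52.9] sph [ 559.  -377.3   27.6] r 28.7
red [164. 230.] 275 ztop 55.0 topmean [ 603.9 -252.5   53.2] sph [ 602.2 -253.3   27.9] r 28.7
green [210. 240.] 288 ztop 60.0 topmean [ 701.4 -124.1   58.4] sph [ 691.9 -122.5   25.2] r 37.1
orange [320. 100.] 256 ztop 61.0 topmean [100.4 601.9  59.5] sph [ 96.  597.5  37.8] r 65.0
orange [251. 180.] 84 ztop 138.0 topmean [567.9  63.5 136.9] sph [505.6  87.5 106.8] r 74.2
orange [255. 245.] 84 ztop 79.0 topmean [797.9  -3.1  77.2] sph [7.763e+02 7.000e-01 6.510e+01] r 29.6
top
red [377. 205.] 166 ztop 61.0 topmean [ 554.9 -377.8   59.5] sph [ 556.3 -376.3   35.1] r 26.0
red [379. 234.] 166 ztop 61.0 topmean [ 443.2 -383.2   59.7] sph [ 444.6 -383.6   35.3] r 26.2
green [310. 169.] 66 ztop 66.0 topmean [ 689.9 -116.1   93.5] sph [655.2 -82.5 198.3] r 151.1
green [173. 218.] 89 ztop 29.0 topmean [490.8 407.9  27.6] sph [492.6 409.4  17.1] r 16.1
green [108. 245.] 88 ztop 29.0 topmean [388.  653.1  28.2] sph [387.1 655.7  17. ] r 16.3
```

The green apple is at rest in the pot. The first red apple has been knocked to about (601,−254), still standing. Going there.

Request:
jog_arm(steps=[[0.8, -0.091, -0.0586, 0, 0, 0, 0], [0.8, -0.091, -0.0586, 0, 0, 0, 0], [0.8, -0.091, -0.0586, 0, 0, 0, 0], [0.8, 0, 0, 0.06, 0, 0, 0], [0.8, 0, 0, 0, 0, 0, 0], [0.8, 0, 0, 0, 0, 0, 0]])

```text
clock: 22.02
eef_pos: [600.8, -252.8, 357.6]
tool_rot: [-3.141, -0.001, 1.505]
force: [0.4, 0.1, 0.4]
width: 77.0
gripper_force: 0.0
```

```bash
cat > look.py <<'E'
from m import *
import sys
s=read_state();p=s['eef_pos'];y=s['tool_rot'][2];print('tcp',p.round(1),s['tool_rot'].round(3),'F',s['force'].round(1),'w',s['width'].round(1))
w=grab('wrist');feats(w)
if len(sys.argv)>2:
    t=np.array([float(sys.argv[1]),float(sys.argv[2])])-p[:2];print('tool dx,dy share',((t@[np.cos(y),np.sin(y)])/500).round(4),((t@[np.sin(y),-np.cos(y)])/500).round(4))
E
python3 look.py 601 -254
```

```text
Traceback (most recent call last):
  File "look.py", line 3, in <module>
    s=read_state();p=s['eef_pos'];y=s['tool_rot'][2];print('tcp',p.round(1),s['tool_rot'].round(3),'F',s['force'].round(1),'w',s['width'].round(1))
                                                                                                                               ^^^^^^^^^^^^^^^^
AttributeError: 'float' object has no attribute 'round'
```

```bash
sed -i "s/s\['width'\].round(1)/round(s['width'],1)/" look.py; python3 look.py 601 -254
```

```text
tcp [ 600.8 -252.8  357.6] [-3.141e+00 -1.000e-03  1.505e+00] F [0.4 0.1 0.4] w 77.0
red [254. 179.] 2270 ztop 55.0 topmean [ 598.1 -252.8   53.3] sph [ 598.  -253.2   27.5] r 29.9
red [226. 280.] 2044 ztop 54.0 topmean [ 555.7 -375.7   53.2] sph [ 555.2 -377.    27.8] r 29.2
red [127. 271.] 76 ztop 33.0 topmean [ 434.6 -358.4   31.4] sph [ 442.4 -384.3   24.5] r 28.3
green [350.  37.] 3726 ztop 60.0 topmean [ 695.2 -124.8   58.5] sph [ 695.7 -124.7   32.7] r 29.9
tool dx,dy share -0.0024 0.0006
```

Request:
jog_arm(steps=[[0.8, -0.001, -0.0056, 0.06, 0, 0, 0], [0.8, 0, 0, 0.09, 0, 0, 0], [0.8, 0, 0, 0.08, 0, 0, 0], [0.8, 0, 0, 0.06, 0, 0, 0], [0.8, 0, 0, 0.043, 0, 0, 0], [0.8, 0, 0, 0, 0, 0, 0], [0.8, 0, 0, 0, 0, 0, 0]])

```text
clock: 22.95
eef_pos: [598.1, -254.2, 192.5]
tool_rot: [3.139, 0.001, 1.503]
force: [0.2, 0.1, 0.3]
width: 76.7
gripper_force: 0.0
```

Request:
jog_arm(steps=[[-0.2, 0, 0, 0, 0, 0, 0], [-0.2, 0, 0, 0, 0, 0, 0], [-0.2, 0, 0, 0, 0, 0, 0], [-0.2, 0, 0, 0, 0, 0, 0], [-0.2, 0, 0, 0, 0, 0, 0], [-0.2, 0, 0, 0, 0, 0, 0]])

```text
clock: 23.7
eef_pos: [598.0, -254.4, 193.6]
tool_rot: [3.139, 0.001, 1.503]
force: [-1.1, -0.4, 7.1]
width: 56.4
gripper_force: 62.9
```

Request:
jog_arm(steps=[[-0.2, 0, 0, -0.06, 0, 0, 0], [-0.2, 0, 0, -0.11, 0, 0, 0], [-0.2, 0, 0, -0.11, 0, 0, 0], [-0.2, 0, 0, -0.1, 0, 0, 0], [-0.2, 0.12, 0.0008, 0, 0, 0, 0], [-0.2, 0.12, 0.0008, 0, 0, 0, 0], [-0.2, 0.12, 0.0008, 0, 0, 0, 0], [-0.2, 0.12, 0.0008, 0, 0, 0, 0], [-0.2, 0.12, 0.0008, 0, 0, 0, 0], [-0.2, 0.12, 0.0008, 0, 0, 0, 0]])

```text
clock: 24.95
eef_pos: [624.0, 106.5, 382.2]
tool_rot: [3.14, -0.0, 1.503]
force: [1.8, -0.1, -1.3]
width: 56.5
gripper_force: 64.8
```

Request:
jog_arm(steps=[[-0.2, 0.12, 0.0008, 0, 0, 0, 0], [-0.2, 0.12, 0.0008, 0, 0, 0, 0], [-0.2, 0, 0, 0, 0, 0, 0], [-0.2, 0, 0, 0, 0, 0, 0]])

```text
clock: 25.45
eef_pos: [632.9, 224.3, 381.6]
tool_rot: [3.141, 0.001, 1.503]
force: [-1.0, 0.2, -1.1]
width: 56.6
gripper_force: 64.8
```

```bash
python3 look.py 633.7 223.9; python3 - <<'E'
from h import *
w=grab('wrist');cv2.imwrite('pics/w8.png',cv2.resize(w['pixels'][:,:,::-1],(800,600)))
P=cloud(w);sel=(abs(P[...,2]-90)<3)&(P[...,1]>85)&(P[...,0]<720);W=P[sel][:,:2].astype(np.float32);print('rim',[np.round(x,1) for x in cv2.minAreaRect(W)])
E
```

```text
tcp [632.9 224.3 381.6] [3.141e+00 1.000e-03 1.503e+00] F [-1.   0.2 -1.1] w 56.6
red [256. 249.] 10730 ztop 242.0 topmean [632.4 227.9 241.1] sph [632.3 226.7 216.5] r 28.6
green [110.  12.] 961 ztop 22.0 topmean [492.9 402.   20.7] sph [492.6 405.    2.8] r 21.7
orange [204. 322.] 124 ztop 103.0 topmean [563.1  74.2 102.1] sph [564.3  65.3  93.6] r 11.1
orange [370. 339.] 199 ztop 81.0 topmean [755.8  20.8  78.8] sph [762.7  12.6  71.3] r 15.3
tool dx,dy share -0.0006 0.0016
rim [array([572. , 187.6]), array([170.3, 241.8]), np.float64(86.2)]
```

View pics/w8.png

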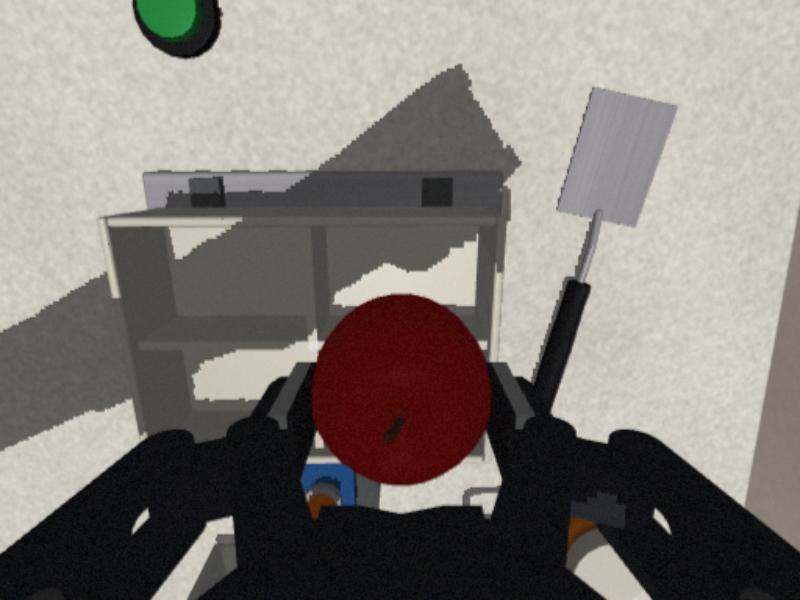

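View: red apple (400,390) held above well 3. The carriage rim centre still fits. Lower it.

Request:
jog_arm(steps=[[-0.2, -0.001, 0.0016, 0.05, 0, 0, 0], [-0.2, 0, 0, 0.08, 0, 0, 0], [-0.2, 0, 0, 0.07, 0, 0, 0], [-0.2, 0, 0, 0.04, 0, 0, 0], [-0.2, 0, 0, 0.03, 0, 0, 0], [-0.2, 0, 0, 0.02, 0, 0, 0], [-0.2, 0, 0, 0.01, 0, 0, 0], [-0.2, 0, 0, 0, 0, 0, 0], [-0.2, 0, 0, 0, 0, 0, 0]])

```text
clock: 26.68
eef_pos: [634.2, 224.1, 232.0]
tool_rot: [3.14, -0.001, 1.503]
force: [0.3, -1.1, -1.4]
width: 56.1
gripper_force: 64.7
```

Request:
jog_arm(steps=[[-0.2, 0, 0, 0.008, 0, 0, 0], [-0.2, 0, 0, 0.008, 0, 0, 0], [-0.2, 0, 0, 0.004, 0, 0, 0], [-0.2, 0, 0, 0, 0, 0, 0], [-0.2, 0, 0, 0, 0, 0, 0]])

```text
clock: 27.3
eef_pos: [633.9, 223.9, 221.2]
tool_rot: [3.142, -0.0, 1.503]
force: [-0.7, -0.9, -0.5]
width: 56.4
gripper_force: 64.8
```

Release (a 1–2 mm settle) and rise, then head for the next apple at about (556,−377).

Request:
jog_arm(steps=[[0.5, 0, 0, 0, 0, 0, 0], [0.5, 0, 0, 0, 0, 0, 0], [0.5, 0, 0, 0, 0, 0, 0], [0.5, 0, 0, 0, 0, 0, 0], [0.5, 0, 0, -0.05, 0, 0, 0], [0.5, 0, 0, -0.09, 0, 0, 0], [0.5, 0, 0, -0.1, 0, 0, 0], [0.5, 0, 0, -0.07, 0, 0, 0], [0.5, 0, 0, 0, 0, 0, 0]])

```text
clock: 28.42
eef_pos: [634.7, 224.4, 380.0]
tool_rot: [3.135, -0.003, 1.503]
force: [-0.5, -0.4, -0.4]
width: 63.8
gripper_force: 0.0
```

```bash
python3 look.py 556 -377
```

```text
tcp [634.7 224.4 380. ] [ 3.135e+00 -3.000e-03  1.503e+00] F [-0.5 -0.4 -0.4] w 63.8
red [253. 179.] 2366 ztop 81.0 topmean [633.3 225.7  79.3] sph [633.2 225.3  53.6] r 29.8
green [105.  12.] 1008 ztop 22.0 topmean [493.  402.8  20.8] sph [492.7 405.1   3.2] r 21.5
orange [199. 326.] 127 ztop 101.0 topmean [562.9  73.9  98.9] sph [563.8  64.7  92.3] r 11.0
tool dx,dy share -1.2108 -0.0751
```

Request:
jog_arm(steps=[[0.8, -0.121, -0.0075, 0, 0, 0, 0], [0.8, -0.121, -0.0075, 0, 0, 0, 0], [0.8, -0.121, -0.0075, 0, 0, 0, 0], [0.8, -0.121, -0.0075, 0, 0, 0, 0], [0.8, -0.121, -0.0075, 0, 0, 0, 0], [0.8, -0.121, -0.0075, 0, 0, 0, 0], [0.8, -0.121, -0.0075, 0, 0, 0, 0], [0.8, -0.121, -0.0075, 0, 0, 0, 0], [0.8, -0.121, -0.0075, 0, 0, 0, 0], [0.8, -0.121, -0.0075, 0, 0, 0, 0]])

```text
clock: 29.72
eef_pos: [554.4, -378.8, 374.3]
tool_rot: [-3.139, -0.002, 1.503]
force: [1.0, 1.0, 0.2]
width: 76.8
gripper_force: 0.0
```

Request:
jog_arm(steps=[[0.8, 0, 0, 0.05, 0, 0, 0], [0.8, 0, 0, 0, 0, 0, 0], [0.8, 0, 0, 0, 0, 0, 0]])

```text
clock: 30.1
eef_pos: [555.9, -375.8, 350.9]
tool_rot: [-3.141, -0.001, 1.505]
force: [-0.4, 0.3, 0.8]
width: 76.9
gripper_force: 0.0
```

```bash
python3 look.py 555.4 -377.2
```

```text
tcp [ 555.9 -375.8  350.9] [-3.141e+00 -1.000e-03  1.505e+00] F [-0.4  0.3  0.8] w 76.9
red [256. 182.] 2360 ztop 55.0 topmean [ 555.  -377.4   53.3] sph [ 554.9 -377.8   27.8] r 29.6
red [153. 195.] 2552 ztop 54.0 topmean [ 443.8 -385.1   53.2] sph [ 443.4 -385.5   27.9] r 29.4
tool dx,dy share -0.0029 -0.0008
```

Request:
jog_arm(steps=[[0.8, -0.004, -0.0016, 0.06, 0, 0, 0], [0.8, 0, 0, 0.08, 0, 0, 0], [0.8, 0, 0, 0.08, 0, 0, 0], [0.8, 0, 0, 0.06, 0, 0, 0], [0.8, 0, 0, 0.038, 0, 0, 0], [0.8, 0, 0, 0, 0, 0, 0], [0.8, 0, 0, 0, 0, 0, 0]])

```text
clock: 31.02
eef_pos: [555.2, -379.2, 193.7]
tool_rot: [3.139, 0.001, 1.503]
force: [-0.3, -0.0, 0.2]
width: 77.2
gripper_force: 0.0
```

Request:
jog_arm(steps=[[-0.2, 0, 0, 0, 0, 0, 0], [-0.2, 0, 0, 0, 0, 0, 0], [-0.2, 0, 0, 0, 0, 0, 0], [-0.2, 0, 0, 0, 0, 0, 0], [-0.2, 0, 0, 0, 0, 0, 0], [-0.2, 0, 0, 0, 0, 0, 0]])

```text
clock: 31.78
eef_pos: [555.1, -379.5, 194.5]
tool_rot: [3.139, 0.002, 1.503]
force: [-1.1, 0.3, 6.5]
width: 56.3
gripper_force: 63.1
```

Request:
jog_arm(steps=[[-0.2, 0, 0, -0.06, 0, 0, 0], [-0.2, 0, 0, -0.11, 0, 0, 0], [-0.2, 0, 0, -0.11, 0, 0, 0], [-0.2, 0, 0, -0.1, 0, 0, 0], [-0.2, 0, 0, 0, 0, 0, 0], [-0.2, 0, 0, 0, 0, 0, 0]])

```text
clock: 32.52
eef_pos: [553.9, -378.9, 382.0]
tool_rot: [-3.141, -0.0, 1.503]
force: [-1.0, 0.4, -2.1]
width: 56.2
gripper_force: 64.6
```

```bash
python3 look.py 516 232.5
```

```text
tcp [ 553.9 -378.9  382. ] [-3.141 -0.     1.503] F [-1.   0.4 -2.1] w 56.2
red [164. 184.] 2096 ztop 55.0 topmean [ 443.8 -385.2   53.1] sph [ 443.3 -385.7   27.7] r 29.5
red [256. 248.] 10461 ztop 242.0 topmean [ 553.2 -374.9  240.7] sph [ 553.  -376.   216.1] r 28.6
tool dx,dy share 1.2149 -0.1587
```

Request:
jog_arm(steps=[[-0.2, 0.1215, -0.0159, 0, 0, 0, 0], [-0.2, 0.1215, -0.0159, 0, 0, 0, 0], [-0.2, 0.1215, -0.0159, 0, 0, 0, 0], [-0.2, 0.1215, -0.0159, 0, 0, 0, 0], [-0.2, 0.1215, -0.0159, 0, 0, 0, 0], [-0.2, 0.1215, -0.0159, 0, 0, 0, 0], [-0.2, 0.1215, -0.0159, 0, 0, 0, 0], [-0.2, 0.1215, -0.0159, 0, 0, 0, 0], [-0.2, 0.1215, -0.0159, 0, 0, 0, 0], [-0.2, 0.1215, -0.0159, 0, 0, 0, 0]])

```text
clock: 33.83
eef_pos: [515.6, 233.9, 380.5]
tool_rot: [-3.139, 0.002, 1.503]
force: [1.0, -0.8, -1.4]
width: 56.3
gripper_force: 64.6
```

Request:
jog_arm(steps=[[-0.2, 0, 0, 0.06, 0, 0, 0], [-0.2, 0, 0, 0.06, 0, 0, 0], [-0.2, 0, 0, 0, 0, 0, 0], [-0.2, 0, 0, 0, 0, 0, 0], [-0.2, 0, 0, 0, 0, 0, 0]])

```text
clock: 34.45
eef_pos: [516.8, 232.4, 323.2]
tool_rot: [3.14, -0.001, 1.502]
force: [0.1, 0.9, -0.7]
width: 56.3
gripper_force: 64.6
```

```bash
python3 look.py 516 232
```

```text
tcp [516.8 232.4 323.2] [ 3.140e+00 -1.000e-03  1.502e+00] F [ 0.1  0.9 -0.7] w 56.3
red [389. 193.] 4153 ztop 81.0 topmean [631.6 226.4  79.5] sph [632.2 225.5  54.2] r 29.3
red [256. 248.] 10668 ztop 183.0 topmean [516.6 236.6 182. ] sph [516.4 235.4 157.3] r 28.8
green [214.   4.] 290 ztop 22.0 topmean [491.2 392.   20.4] sph [492.1 403.8  12.4] r 15.9
tool dx,dy share -0.001 -0.0016
```

Request:
jog_arm(steps=[[-0.2, -0.003, -0.001, 0.05, 0, 0, 0], [-0.2, 0, 0, 0.05, 0, 0, 0], [-0.2, 0, 0, 0.04, 0, 0, 0], [-0.2, 0, 0, 0.03, 0, 0, 0], [-0.2, 0, 0, 0.015, 0, 0, 0], [-0.2, 0, 0, 0, 0, 0, 0], [-0.2, 0, 0, 0, 0, 0, 0]])

```text
clock: 35.38
eef_pos: [516.1, 231.2, 230.4]
tool_rot: [3.14, -0.001, 1.503]
force: [0.6, -0.8, -0.2]
width: 56.3
gripper_force: 64.6
```

Request:
jog_arm(steps=[[-0.2, 0, 0, 0.008, 0, 0, 0], [-0.2, 0, 0, 0.006, 0, 0, 0], [-0.2, 0, 0, 0, 0, 0, 0], [-0.2, 0, 0, 0, 0, 0, 0]])

```text
clock: 35.88
eef_pos: [515.8, 231.0, 222.7]
tool_rot: [-3.142, -0.0, 1.503]
force: [0.0, -0.5, -0.8]
width: 56.2
gripper_force: 64.6
```

Request:
jog_arm(steps=[[0.5, 0, 0, 0, 0, 0, 0], [0.5, 0, 0, 0, 0, 0, 0], [0.5, 0, 0, 0, 0, 0, 0], [0.5, 0, 0, 0, 0, 0, 0], [0.5, 0, 0, -0.05, 0, 0, 0], [0.5, 0, 0, -0.09, 0, 0, 0], [0.5, 0, 0, -0.1, 0, 0, 0], [0.5, 0, 0, -0.07, 0, 0, 0], [0.5, 0, 0, 0, 0, 0, 0]])

```text
clock: 37.0
eef_pos: [516.5, 231.5, 380.8]
tool_rot: [3.136, -0.003, 1.503]
force: [-0.5, 0.0, -0.4]
width: 64.2
gripper_force: 0.0
```

```bash
python3 look.py 443.8 -385.3
```

```text
tcp [516.5 231.5 380.8] [ 3.136e+00 -3.000e-03  1.503e+00] F [-0.5  0.  -0.4] w 64.2
red [254. 178.] 2360 ztop 81.0 topmean [515.1 233.4  79.3] sph [515.2 232.8  53.7] r 29.7
red [364. 177.] 2629 ztop 81.0 topmean [632.2 225.9  79.5] sph [632.5 225.3  54.1] r 29.4
green [220.  12.] 923 ztop 22.0 topmean [492.1 402.3  20.9] sph [492.2 404.3   6.5] r 18.9
orange [310. 324.] 123 ztop 102.0 topmean [567.7  72.9 101.3] sph [562.1  63.2  93.8] r 12.9
tool dx,dy share -1.2406 -0.061
```

Request:
jog_arm(steps=[[0.8, -0.124, -0.0061, 0, 0, 0, 0], [0.8, -0.124, -0.0061, 0, 0, 0, 0], [0.8, -0.124, -0.0061, 0, 0, 0, 0], [0.8, -0.124, -0.0061, 0, 0, 0, 0], [0.8, -0.124, -0.0061, 0, 0, 0, 0], [0.8, -0.124, -0.0061, 0, 0, 0, 0], [0.8, -0.124, -0.0061, 0, 0, 0, 0], [0.8, -0.124, -0.0061, 0, 0, 0, 0], [0.8, -0.124, -0.0061, 0, 0, 0, 0], [0.8, -0.124, -0.0061, 0, 0, 0, 0]])

```text
clock: 38.3
eef_pos: [442.3, -387.2, 376.1]
tool_rot: [-3.14, -0.002, 1.503]
force: [1.4, -0.4, 0.3]
width: 77.0
gripper_force: 0.0
```

Request:
jog_arm(steps=[[0.8, 0, 0, 0.05, 0, 0, 0], [0.8, 0, 0, 0, 0, 0, 0], [0.8, 0, 0, 0, 0, 0, 0]])

```text
clock: 38.67
eef_pos: [443.7, -384.4, 352.4]
tool_rot: [-3.141, -0.001, 1.505]
force: [-0.5, -0.0, -0.5]
width: 76.5
gripper_force: 0.0
```

```bash
python3 look.py 443.6 -385.3
```

```text
tcp [ 443.7 -384.4  352.4] [-3.141e+00 -1.000e-03  1.505e+00] F [-0.5 -0.  -0.5] w 76.5
red [256. 181.] 2252 ztop 55.0 topmean [ 442.6 -385.2   53.3] sph [ 442.7 -385.7   27.8] r 29.7
tool dx,dy share -0.0018 0.0
```

Request:
jog_arm(steps=[[0.8, -0.002, -0.0018, 0.06, 0, 0, 0], [0.8, 0, 0, 0.08, 0, 0, 0], [0.8, 0, 0, 0.08, 0, 0, 0], [0.8, 0, 0, 0.06, 0, 0, 0], [0.8, 0, 0, 0.042, 0, 0, 0], [0.8, 0, 0, 0, 0, 0, 0], [0.8, 0, 0, 0, 0, 0, 0]])

```text
clock: 39.6
eef_pos: [443.1, -386.4, 193.0]
tool_rot: [3.14, 0.001, 1.504]
force: [0.4, -0.3, 0.6]
width: 77.1
gripper_force: 0.0
```

Request:
jog_arm(steps=[[-0.2, 0, 0, 0, 0, 0, 0], [-0.2, 0, 0, 0, 0, 0, 0], [-0.2, 0, 0, 0, 0, 0, 0], [-0.2, 0, 0, 0, 0, 0, 0], [-0.2, 0, 0, 0, 0, 0, 0], [-0.2, 0, 0, 0, 0, 0, 0]])

```text
clock: 40.35
eef_pos: [442.8, -386.7, 193.9]
tool_rot: [3.139, 0.002, 1.503]
force: [-1.0, 0.5, 9.5]
width: 56.3
gripper_force: 62.4
```

Request:
jog_arm(steps=[[-0.2, 0, 0, -0.06, 0, 0, 0], [-0.2, 0, 0, -0.11, 0, 0, 0], [-0.2, 0, 0, -0.11, 0, 0, 0], [-0.2, 0, 0, -0.1, 0, 0, 0], [-0.2, 0, 0, 0, 0, 0, 0], [-0.2, 0, 0, 0, 0, 0, 0]])

```text
clock: 41.1
eef_pos: [441.6, -386.3, 381.7]
tool_rot: [-3.141, 0.0, 1.503]
force: [-0.1, 0.2, -1.9]
width: 56.2
gripper_force: 65.1
```

```bash
python3 look.py 510.3 149
```

```text
tcp [ 441.6 -386.3  381.7] [-3.141  0.     1.503] F [-0.1  0.2 -1.9] w 56.2
red [256. 249.] 10423 ztop 242.0 topmean [ 440.9 -382.6  240.9] sph [ 440.9 -383.9  216.3] r 28.6
tool dx,dy share 1.0774 0.0641
```

Request:
jog_arm(steps=[[-0.2, 0.1197, 0.0071, 0, 0, 0, 0], [-0.2, 0.1197, 0.0071, 0, 0, 0, 0], [-0.2, 0.1197, 0.0071, 0, 0, 0, 0], [-0.2, 0.1197, 0.0071, 0, 0, 0, 0], [-0.2, 0.1197, 0.0071, 0, 0, 0, 0], [-0.2, 0.1197, 0.0071, 0, 0, 0, 0], [-0.2, 0.1197, 0.0071, 0, 0, 0, 0], [-0.2, 0.1197, 0.0071, 0, 0, 0, 0], [-0.2, 0.1197, 0.0071, 0, 0, 0, 0], [-0.2, 0, 0, 0, 0, 0, 0]])

```text
clock: 42.4
eef_pos: [509.8, 154.9, 380.4]
tool_rot: [-3.139, -0.004, 1.513]
force: [0.0, 0.5, -1.8]
width: 56.5
gripper_force: 65.1
```

Request:
jog_arm(steps=[[-0.2, 0, 0, 0.06, 0, 0, 0], [-0.2, 0, 0, 0.06, 0, 0, 0], [-0.2, 0, 0, 0, 0, 0, 0], [-0.2, 0, 0, 0, 0, 0, 0], [-0.2, 0, 0, 0, 0, 0, 0]])

```text
clock: 43.02
eef_pos: [511.1, 148.7, 322.7]
tool_rot: [3.14, -0.001, 1.502]
force: [0.4, -0.1, -1.1]
width: 56.2
gripper_force: 65.1
```

```bash
python3 look.py 510.4 149.3; python3 - <<'E'
from h import *
w=grab('wrist');P=cloud(w);sel=(abs(P[...,2]-90)<3)&(P[...,1]>85)&(P[...,0]<720)&(P[...,1]<300);W=P[sel][:,:2].astype(np.float32);print('rim',[np.round(x,1) for x in cv2.minAreaRect(W)])
cv2.imwrite('pics/w9.png',cv2.resize(w['pixels'][:,:,::-1],(800,600)))
E
```

```text
tcp [511.1 148.7 322.7] [ 3.140e+00 -1.000e-03  1.502e+00] F [ 0.4 -0.1 -1.1] w 56.2
red [404.  91.] 5380 ztop 81.0 topmean [631.6 225.2  79.5] sph [632.2 225.   54.1] r 29.4
red [254.  91.] 4523 ztop 81.0 topmean [515.2 232.8  79.4] sph [515.1 232.5  52.6] r 30.6
red [256. 249.] 10669 ztop 183.0 topmean [510.7 152.4 182. ] sph [510.8 151.1 157.3] r 28.7
orange [473. 276.] 390 ztop 12.0 topmean [751.5  18.8  10.6] sph [772.1   1.    9.7] r 32.5
orange [316. 302.] 125 ztop 109.0 topmean [553.4  67.6 107.6] sph [554.5  66.7  97.6] r 7.8
orange [503. 321.] 720 ztop 72.0 topmean [742.3  -1.1  70.8] sph [770.2   1.2  60.9] r 30.9
tool dx,dy share 0.0011 -0.0016
rim [array([572.1, 187.9]), array([169.8, 242.4]), np.float64(86.1)]
```

View pics/w9.png

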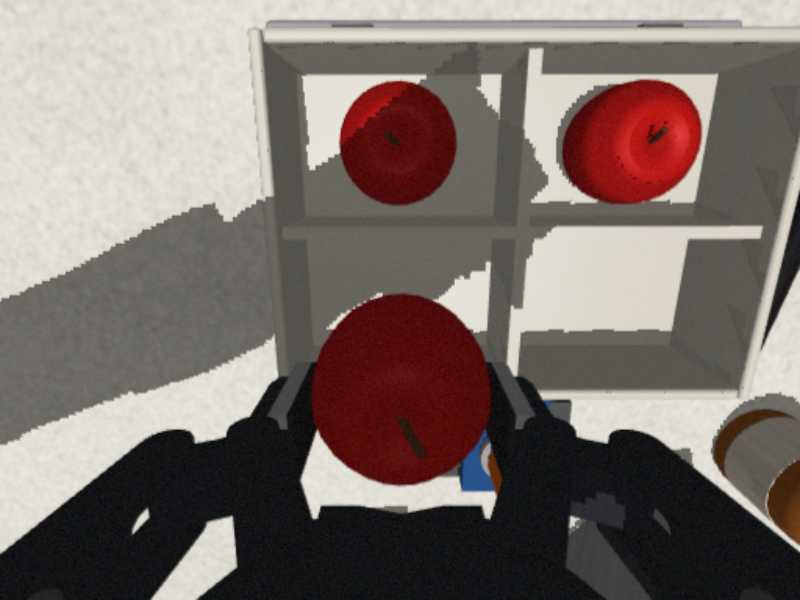

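View: two red apples in the upper wells at (398,142) and (632,142). The third (400,390) is held over well 0. Lower it.

Request:
jog_arm(steps=[[-0.2, 0.0005, -0.0016, 0.05, 0, 0, 0], [-0.2, 0, 0, 0.05, 0, 0, 0], [-0.2, 0, 0, 0.04, 0, 0, 0], [-0.2, 0, 0, 0.03, 0, 0, 0], [-0.2, 0, 0, 0.015, 0, 0, 0], [-0.2, 0, 0, 0, 0, 0, 0], [-0.2, 0, 0, 0, 0, 0, 0]])

```text
clock: 44.0
eef_pos: [510.2, 149.2, 229.8]
tool_rot: [3.141, -0.0, 1.503]
force: [-0.2, -0.1, -1.0]
width: 56.2
gripper_force: 65.1
```

Request:
jog_arm(steps=[[-0.2, 0, 0, 0.008, 0, 0, 0], [-0.2, 0, 0, 0.006, 0, 0, 0], [-0.2, 0, 0, 0, 0, 0, 0], [-0.2, 0, 0, 0, 0, 0, 0]])

```text
clock: 44.5
eef_pos: [510.0, 149.1, 222.2]
tool_rot: [3.142, -0.0, 1.503]
force: [-0.4, 0.2, -1.2]
width: 56.3
gripper_force: 65.1
```

Request:
jog_arm(steps=[[0.5, 0, 0, 0, 0, 0, 0], [0.5, 0, 0, 0, 0, 0, 0], [0.5, 0, 0, 0, 0, 0, 0], [0.5, 0, 0, 0, 0, 0, 0], [0.5, 0, 0, -0.05, 0, 0, 0], [0.5, 0, 0, -0.09, 0, 0, 0], [0.5, 0, 0, -0.1, 0, 0, 0], [0.5, 0, 0, -0.07, 0, 0, 0], [0.5, 0, 0, 0, 0, 0, 0]])

```text
clock: 45.62
eef_pos: [510.7, 149.5, 380.1]
tool_rot: [3.136, -0.002, 1.503]
force: [-0.3, -0.3, -1.0]
width: 64.0
gripper_force: 0.0
```

```bash
python3 look.py 492.6 406.5; python3 - <<'E'
from m import *
print('scene');feats(grab('scene'));print('top');feats(grab('top'))
E
```

```text
tcp [510.7 149.5 380.1] [ 3.136e+00 -2.000e-03  1.503e+00] F [-0.3 -0.3 -1. ] w 64.0
red [373.  96.] 3237 ztop 81.0 topmean [632.  225.1  79.5] sph [632.5 224.9  54.2] r 29.5
red [254.  96.] 2839 ztop 81.0 topmean [515.3 232.7  79.4] sph [515.3 232.5  52.8] r 30.5
red [254. 179.] 2368 ztop 81.0 topmean [509.4 150.7  79.4] sph [509.4 150.3  53.8] r 29.7
green [398. 366.] 803 ztop 60.0 topmean [ 681.2 -108.9   71.5] sph [598.6 -78.3 245.7] r 214.4
orange [313. 278.] 675 ztop 139.0 topmean [558.7  67.  140.7] sph [537.2 145.5 133.9] r 83.0
orange [479. 284.] 904 ztop 80.0 topmean [754.1  12.9  78.1] sph [772.    1.1  60.7] r 32.3
tool dx,dy share 0.5104 -0.0712
scene
red [288. 172.] 160 ztop 81.0 topmean [520.2 231.   79.6] sph [520.7 231.2  58.3] r 25.5
red [268. 176.] 165 ztop 81.0 topmean [514.3 149.5  78.9] sph [507.5 151.4  45.2] r 37.0
red [301. 193.] 183 ztop 82.0 topmean [637.4 223.1  80.5] sph [628.7 229.7  41.1] r 42.0
green [147.   4.] 85 ztop 269.0 topmean [-888.8  -29.2  267.9] sph [-894.6  -38.5  179.5] r 101.0
green [210. 240.] 283 ztop 60.0 topmean [ 700.9 -124.1   58.2] sph [ 700.  -124.    33.8] r 28.3
orange [320. 100.] 248 ztop 61.0 topmean [107.3 598.1  59.2] sph [ 96.1 596.7  41.9] r 64.6
orange [251. 180.] 87 ztop 139.0 topmean [568.2  63.  137.6] sph [470.7  77.5 101.8] r 104.9
orange [254. 245.] 83 ztop 79.0 topmean [795.4  -7.3  76.8] sph [7.758e+02 6.000e-01 6.150e+01] r 30.9
top
red [220. 182.] 173 ztop 86.0 topmean [629.9 222.2  85.1] sph [632.6 224.9  58.2] r 27.9
green [311. 168.] 163 ztop 65.0 topmean [ 694.  -122.2   64.3] sph [ 696.  -122.4   44.2] r 23.6
green [173. 218.] 87 ztop 30.0 topmean [493.5 407.6  28.9] sph [492.7 409.1  14.3] r 17.1
green [108. 245.] 86 ztop 30.0 topmean [384.5 655.3  29.8] sph [386.7 656.3  17.1] r 16.2
```

All in place. Now the near button at about (492.7,407), with its top at z ≈ 21.

Request:
jog_arm(steps=[[-1, 0.102, -0.0142, 0, 0, 0, 0], [-1, 0.102, -0.0142, 0, 0, 0, 0], [-1, 0.102, -0.0142, 0, 0, 0, 0], [-1, 0.102, -0.0142, 0, 0, 0, 0], [-1, 0.102, -0.0142, 0, 0, 0, 0], [-1, 0, 0, 0.08, 0, 0, 0], [-1, 0, 0, 0.08, 0, 0, 0], [-1, 0, 0, 0, 0, 0, 0], [-1, 0, 0, 0, 0, 0, 0]])

```text
clock: 46.9
eef_pos: [492.1, 406.2, 297.6]
tool_rot: [3.142, -0.0, 1.503]
force: [-0.2, -0.3, -0.2]
width: -0.2
gripper_force: 0.0
```

```bash
python3 look.py 492.6 407
```

```text
tcp [492.1 406.2 297.6] [ 3.142 -0.     1.503] F [-0.2 -0.3 -0.2] w -0.2
green [257. 187.] 1291 ztop 22.0 topmean [492.  410.1  21. ] sph [492.  409.6   3.6] r 21.9
tool dx,dy share 0.0017 0.001
```

Request:
jog_arm(steps=[[-1, 0.004, 0, 0.08, 0, 0, 0], [-1, 0, 0, 0.08, 0, 0, 0], [-1, 0, 0, 0.03, 0, 0, 0], [-1, 0, 0, 0.004, 0, 0, 0], [-1, 0, 0, 0, 0, 0, 0], [-1, 0, 0, 0, 0, 0, 0]])

```text
clock: 47.7
eef_pos: [492.6, 408.4, 201.9]
tool_rot: [3.14, -0.002, 1.503]
force: [-0.4, 0.2, 0.7]
width: -0.1
gripper_force: 0.0
```

Request:
jog_arm(steps=[[-1, 0, 0, 0.006, 0, 0, 0], [-1, 0, 0, 0.006, 0, 0, 0], [-1, 0, 0, 0.003, 0, 0, 0], [-1, 0, 0, 0, 0, 0, 0]])

```text
clock: 48.2
eef_pos: [492.2, 408.0, 192.9]
tool_rot: [3.141, -0.0, 1.503]
force: [0.2, -0.3, 3.3]
width: 0.2
gripper_force: 1.4
```

Request:
jog_arm(steps=[[-1, 0, 0, 0.004, 0, 0, 0], [-1, 0, 0, 0.004, 0, 0, 0], [-1, 0, 0, 0.002, 0, 0, 0], [-1, 0, 0, 0, 0, 0, 0]])

```text
clock: 48.7
eef_pos: [492.2, 408.1, 189.4]
tool_rot: [3.141, -0.0, 1.503]
force: [-1.5, -1.6, 14.0]
width: 0.1
gripper_force: 7.3
```

14 N against a 5 N spring means it is at its stop. Let go and rise.

Request:
jog_arm(steps=[[-1, 0, 0, 0.002, 0, 0, 0], [-1, 0, 0, 0, 0, 0, 0], [-1, 0, 0, -0.06, 0, 0, 0], [-1, 0, 0, -0.1, 0, 0, 0], [-1, 0, 0, -0.12, 0, 0, 0], [-1, 0, 0, -0.1, 0, 0, 0], [-1, 0, 0, 0, 0, 0, 0], [-1, 0, 0, 0, 0, 0, 0]])

```text
clock: 49.7
eef_pos: [491.6, 407.4, 375.8]
tool_rot: [-3.14, 0.002, 1.503]
force: [-0.2, -0.1, 0.6]
width: -0.3
gripper_force: 0.0
```

```bash
python3 look.py; python3 - <<'E'
from m import *
d=grab('scene');feats(d);cv2.imwrite('pics/end.png',cv2.resize(d['pixels'][:,:,::-1],(800,600)))
E
```

```text
tcp [491.6 407.4 375.8] [-3.140e+00  2.000e-03  1.503e+00] F [-0.2 -0.1  0.6] w -0.3
red [498. 146.] 1026 ztop 160.0 topmean [656.  442.  158.8] sph [662.3 442.7 151.2] r 12.0
green [257. 170.] 806 ztop 22.0 topmean [492.  409.9  21. ] sph [492.1 409.6   4.3] r 21.4
red [288. 171.] 160 ztop 81.0 topmean [519.2 231.1  79.7] sph [511.5 236.8  44. ] r 39.4
red [268. 176.] 168 ztop 80.0 topmean [515.  149.   79.1] sph [507.7 151.2  47.4] r 35.5
red [301. 193.] 181 ztop 81.0 topmean [637.3 224.2  79.8] sph [628.9 228.9  41.7] r 41.5
green [147.   4.] 82 ztop 269.0 topmean [-896.6  -29.3  267.6] sph [-893.3  -32.4  244.7] r 54.2
green [210. 240.] 282 ztop 59.0 topmean [ 700.9 -123.7   57.9] sph [ 694.  -123.    27.1] r 34.6
orange [319. 100.] 226 ztop 62.0 topmean [108.7 590.2  62. ] sph [ 63.9 530.5 466.8] r 421.9
orange [251. 180.] 85 ztop 139.0 topmean [568.7  62.8 137.2] sph [503.6  84.3 106.4] r 75.3
orange [254. 245.] 81 ztop 78.0 topmean [793.9  -8.5  76.4] sph [775.    1.3  63.8] r 30.8
```

View pics/end.png

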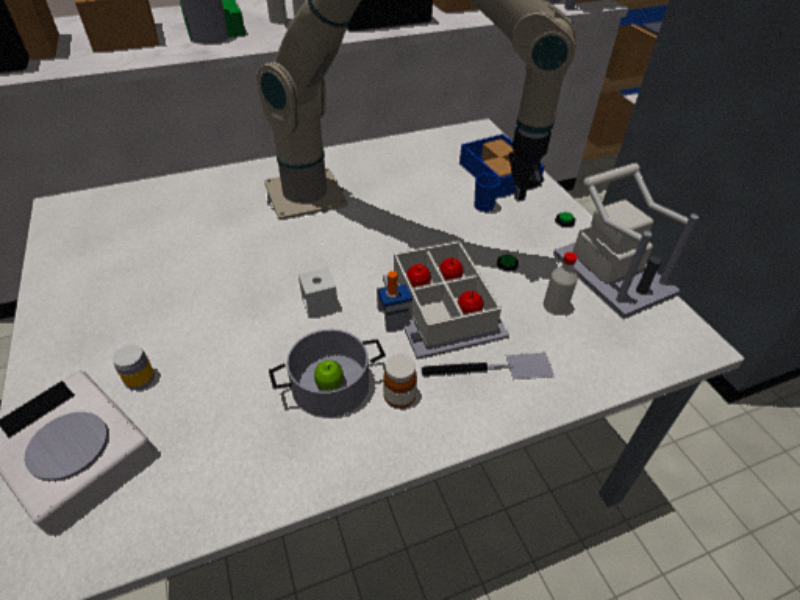

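The final view shows everything in place: drift home (393,285), three red apples in their wells, green apple in the pot (328,373), and the button up again (507,262). Handing in.

```bash
python3 -c "
from cell import *
print(finish_job())"
```

```text
the job is handed in; nothing more can be done
None
```

I handed the job in and no verdict came back; in my last pictures the drift was home, the three red apples were each in a well of their own and the green one in the pot, and the start button, pressed last to its stop, was up again.

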